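Find the tired leaf spring and release its clamp

ROBOT

A 7-joint arm with a two-finger parallel gripper is mounted at the origin on the work surface. World frame = base frame: x ahead of the robot, y to its left, z up, the work surface at z = 0. Lengths are in m, angles in rad, forces in N, time in s.
With the tool pointing down it reaches from about 0.4 to 0.85 m from the base axis. Payload 4.4 kg.
Tool frame: the origin (TCP) lies on the front face of the gripper's body, between the roots of the fingers; the fingertips stand env.tip_extent ahead of it and the grasp point (between the pads) lies 78 mm ahead of it (env.tip_extent is the distance from the TCP to the fingertips, in m); z points along the fingers, y is the direction in which the jaws open and shut (so a half turn about z gives the same grasp; the last joint's range is limited). The gripper opens to 94 mm and grips with 3 to 60 N. Pads are 16 mm wide; open, the fingers measure 119 mm over their backs; the gripper's body (75 mm by 177 mm) begins 78 mm behind the grasp point.
Start: joints at [1.28, 0.628, 0.038, 1.517, -0.027, 0.996, -0.02], TCP at [0.145, -0.634, 0.303] pointing down, gripper open.
Joint ranges: [-3.06, 3.06], [-0.37, 2.12], [-1.25, 1.32], [0.18, 2.47], [-1.1, 4.24], [0.23, 1.98], [-2.94, 2.94]. Speed limits (rad/s): [2.57, 2.57, 3.14, 3.14, 3.14, 3.14, 3.14].

INTERFACE

Orientations are given as a rotation vector (axis times angle).
In Python, from rig import env, imaging, finder gives the robot as it stands. The module is installed in compiled form; this text tells all that it offers.
- The arm moves only by the tool play_rows, never from a script. Its argument "commands" is a list of rows, each a list of 5 numbers: the shift along the world's x, y, z in mm, then the turn about the world's z in degrees, then the opening in per cent of the stroke, from 0 (shut) to 100 (fully open). In form: [[dx, dy, dz, turn, fingers], ...]. A call has exactly 10 rows; each row shifts and turns the commanded pose from where the row before left it; what a row does not reach is not made up. A row lasts 1/10 s, in which the tool goes at most 50 mm and 8.59 degrees, less where a joint would pass 70% of its speed; a pose out of reach is approached as far as the arm can. A call with a gripper value outside its range is refused whole. The fingers move at their own pace and stop on an object; "grip_force" is the grip in N (left out, the last holds). Time passes only in rows, so rows that do not move let the fingers close, or fill a call up. It gives the time, the measured TCP pose, the force and the opening at its end, in the units of the state.
- env.observe(): the state, without advancing time (a new reading comes with each control period).
- imaging.grab_frame(name): name is "side" or "top" or "wrist"; returns a dict with "img" (480x640x3 uint8, red, green, blue), "K" (3x3 intrinsics, pixels), "k1" (the pictures are not rectified: a ray, as slopes to the right and down, at radius r is drawn at 1 + k1 r^2 times it, then the intrinsics apply), "eye" and "attitude" of the camera in the world; the wrist camera has in their place "mount" (4x4, takes a point from camera to tool coordinates, whose origin is the TCP and whose axes are the flange's). Camera axes: x right, y down, z forward; pixel columns grow to the right and rows downward; lengths in m; the calibration is good to about 2 mm. A picture is of the moment at which its call begins: read the wrist's pose just before it. There is no depth.
- env.job_done(): hands the job in, once; it reports no verdict.
Trained networks look in a picture, given as the dict that the camera call returned (one of the last four; its "shot" number tells which), for a name from the list of things; names that differ only in an ending like _2 or _b are one class to them, and where a whole thing is asked for, a point or a joint stands for the part that bears it (a point fixed in the world has none). Each returns a list of dicts, best first, with "confidence" (0 to 1); they miss things now and then, are a little off and sometimes report something else, mostly with a low value. They report only what shows in the picture. A call takes as long as a camera call.
- finder.find_in(picture, query): "pixel" ([column, row] in pixels, amid what is visible of it).
- finder.trace(picture, query): "pixels" (480x640 bool, what is visible of it) and "pixel" ([column, row] in pixels, amid what is visible of it).
- finder.place_of(picture, query): "pixel" ([column, row] in pixels: a listed point, or the origin of a listed thing).
The state is a dict: "clock": time; "qpos": joint angles; "qvel": joint speeds; "joint_torque": joint torques, N m; "tool_pos": TCP position; "ee_rot": TCP orientation; "wrist_force": force on the tool from outside, world axes, zero at the start; "moment": the same for the moment, N m; "grip_width": finger opening in m.
Only numpy, scipy, OpenCV 4.12 (cv2) and the standard library are available. Lean on these libraries where they do the work, as an engineer would, in place of code of your own. Each camera call takes 0.05 s, during which the arm holds its last target.

TASK

One of the three leaf springs in the bench tester has gone tired. Starting with the leaf nearest the robot and going outward, gently press the free end of each leaf, one at a time, down onto its stop and feel how much force it takes; then swing the clamp lever of the softest leaf, and of no other, right over, away from the leaves, so that this leaf can be changed. Leave the things lying around alone.

Things in the scene. Friction and masses are not known exactly. Their poses are not given: they have to be found in the camera images.
- tester: fixed bench spring tester: dark base plate 250 x 280 x 12 mm, grey steel head 125 x 250 mm, 150 mm high, on its -y world half. Origin: centre of the base's underside; own x points from the leaves' free ends to the head (about world -y), own y away from the robot (about world +x), z up. Three alike leaves, side by side 80 mm apart along own y, stick out of the head to own -x, under a guard of steel rods
- guard_front (a point): middle of the guard's front rod, 9 mm (outer edge) beyond the leaf ends, 149 mm above the bench. The guard: rods along the tester's y, 240 mm long, 6 mm thick, 12 mm gaps, from here back to the head. It bars the leaf ends from straight above: reach in below this rod with closed fingers, tilted about 45 degrees from upright, pointing down and towards the head
- leaf_1_tip (a point): upper face at the free end of the nearest (tester -y) leaf, middle of its end edge. Each leaf: flat spring-steel strip 24 mm wide, 3 mm thick, 96 mm free, clamped at the head, pointing to the tester's -x; at rest level, upper face 91.5 mm above the bench. A rubber-topped stop post (16 mm wide) stands below, its centre 14 mm in from the end
- leaf_1 (a joint): deflection of the nearest (tester -y) leaf, rad: 0 at rest (level), 0.12 on its stop (end about 12 mm lower); turns about the leaf's root, springs back. Bringing the end onto the stop takes about 7 to 12 N on a sound leaf, 2 to 5 N on the tired one; most of that is felt from the start of the travel (preloaded); on the stop the force climbs steeply
- lever_1_tip (a point): centre of the 26 mm steel ball at the end of the nearest (tester -y) leaf's clamp lever. The lever (10 mm rod) stands on a dark block 70 x 50 x 25 mm on top of the head, straight behind its leaf, and pivots about an axis along the tester's y, 70 mm from this point, 172 mm above the bench; clamped it leans 0.5 rad from upright to the leaves' side, released as much to the other
- lever_1 (a joint): clamp lever of the nearest (tester -y) leaf, rad: near 0 leaning to the leaves' side (tester -x) = clamped; 1.0 swung right over, away from the leaves (tester +x) = released. Stays where it is left; light to move
- leaf_2_tip (a point): upper face at the free end of the middle leaf, middle of its end edge. Each leaf: flat spring-steel strip 24 mm wide, 3 mm thick, 96 mm free, clamped at the head, pointing to the tester's -x; at rest level, upper face 91.5 mm above the bench. A rubber-topped stop post (16 mm wide) stands below, its centre 14 mm in from the end
- leaf_2 (a joint): deflection of the middle leaf, rad: 0 at rest (level), 0.12 on its stop (end about 12 mm lower); turns about the leaf's root, springs back. Bringing the end onto the stop takes about 7 to 12 N on a sound leaf, 2 to 5 N on the tired one; most of that is felt from the start of the travel (preloaded); on the stop the force climbs steeply
- lever_2_tip (a point): centre of the 26 mm steel ball at the end of the middle leaf's clamp lever. The lever (10 mm rod) stands on a dark block 70 x 50 x 25 mm on top of the head, straight behind its leaf, and pivots about an axis along the tester's y, 70 mm from this point, 172 mm above the bench; clamped it leans 0.5 rad from upright to the leaves' side, released as much to the other
- lever_2 (a joint): clamp lever of the middle leaf, rad: near 0 leaning to the leaves' side (tester -x) = clamped; 1.0 swung right over, away from the leaves (tester +x) = released. Stays where it is left; light to move
- leaf_3_tip (a point): upper face at the free end of the farthest (tester +y) leaf, middle of its end edge. Each leaf: flat spring-steel strip 24 mm wide, 3 mm thick, 96 mm free, clamped at the head, pointing to the tester's -x; at rest level, upper face 91.5 mm above the bench. A rubber-topped stop post (16 mm wide) stands below, its centre 14 mm in from the end
- leaf_3 (a joint): deflection of the farthest (tester +y) leaf, rad: 0 at rest (level), 0.12 on its stop (end about 12 mm lower); turns about the leaf's root, springs back. Bringing the end onto the stop takes about 7 to 12 N on a sound leaf, 2 to 5 N on the tired one; most of that is felt from the start of the travel (preloaded); on the stop the force climbs steeply
- lever_3_tip (a point): centre of the 26 mm steel ball at the end of the farthest (tester +y) leaf's clamp lever. The lever (10 mm rod) stands on a dark block 70 x 50 x 25 mm on top of the head, straight behind its leaf, and pivots about an axis along the tester's y, 70 mm from this point, 172 mm above the bench; clamped it leans 0.5 rad from upright to the leaves' side, released as much to the other
- lever_3 (a joint): clamp lever of the farthest (tester +y) leaf, rad: near 0 leaning to the leaves' side (tester -x) = clamped; 1.0 swung right over, away from the leaves (tester +x) = released. Stays where it is left; light to move
- tin: bystander: metal tin 72 mm across, 100 mm high, upright; origin at the centre of its underside
- gearwheel: bystander: dark steel gear wheel 95 mm across with hub, 22 mm high, lying flat; origin at the centre of its underside
- wrench: bystander: steel wrench lying flat on the bench; origin under its middle

How it is judged:
On the way, in this order (a step that is already met when the one before it is completed fails the run):
1. the nearest leaf is pressed onto its stop, the others not (value of joint leaf_1 above 0.108 rad and value of joint each of leaf_2, leaf_3 below 0.04 rad), for 0.15 s.
2. the middle leaf is pressed onto its stop, the others not (value of joint leaf_2 above 0.108 rad and value of joint each of leaf_1, leaf_3 below 0.04 rad), for 0.15 s.
3. the farthest leaf is pressed onto its stop, the others not (value of joint leaf_3 above 0.108 rad and value of joint each of leaf_1, leaf_2 below 0.04 rad), for 0.15 s.
4. then one clamp lever is swung over, the other two not (((value of joint lever_1 above 0.85 rad and value of joint each of lever_2, lever_3 below 0.2 rad) or (value of joint lever_2 above 0.85 rad and value of joint each of lever_1, lever_3 below 0.2 rad) or (value of joint lever_3 above 0.85 rad and value of joint each of lever_1, lever_2 below 0.2 rad))), for 0.1 s.
At the end, for the whole second after the job is handed in: the tired leaf's (its hidden load inside the head is under 5 N) clamp lever is swung over (above 0.85 rad), the other two levers still lean to the leaves' side (below 0.2 rad), and all three leaves are back up, untouched (below 0.02 rad) (((contact force between leaf_1 and anything else below 5 N and value of joint lever_1 above 0.85 rad and value of joint each of lever_2, lever_3 below 0.2 rad) or (contact force between leaf_2 and anything else below 5 N and value of joint lever_2 above 0.85 rad and value of joint each of lever_1, lever_3 below 0.2 rad) or (contact force between leaf_3 and anything else below 5 N and value of joint lever_3 above 0.85 rad and value of joint each of lever_1, lever_2 below 0.2 rad)) and value of joint each of leaf_1, leaf_2, leaf_3 below 0.02 rad).
It fails at once if a leaf is pressed roughly (more than 35 N) (contact force between any of leaf_1, leaf_2, leaf_3 and the arm above 35 N or contact force between any of leaf_1, leaf_2, leaf_3 and the fingers above 35 N).
It fails at once if a bystander is disturbed (moved more than 15 mm) (distance of any of tin, gearwheel, wrench from where it was at the start of the episode above 0.015 m).
It also fails if it takes over 64 s, if anything falls off the work surface, if the arm or the gripper's body presses on something with over 40 N, if the wrist force passes 120 N, or if a joint passes its speed limit or range.

## Working session

There is one attempt and no reset: what is moved stays moved. The work goes in short steps, Python scripts to look and compute and a tool call to move; the robot and the scene stay as the last step left them, time stands still between calls to the robot, and variables do not carry over. Pictures are saved under pics/ and viewed, and the job is handed in when it is done.

Besides the shell and the picture viewer there is one more tool, called after "Emit:" by a JSON object that holds its "op" and its "data", one argument or row to a line. play_rows: Moves the arm, as the interface text tells. Its arguments: {"type":"object","properties":{"commands":{"type":"array"},"grip_force":{"type":"number"}},"required":["commands"]}

```bash
ls -la; mkdir -p pics; python3 - <<'E'
from rig import env, imaging, finder
import cv2
print(env.tip_extent,[a for a in dir(env) if a[0]!='_'],[a for a in dir(imaging) if a[0]!='_'])
print(env.observe())
for n in ["side","top","wrist"]:
    f=imaging.grab_frame(n); cv2.imwrite(f"pics/{n}0.png",f["img"][:,:,::-1])
    print(n,{k:v for k,v in f.items() if k!="img"})
E
```

```text
total 12
drwxr-xr-x  3 agent agent 4096 Dec  6 21:40 .
drwxr-xr-x 23 root  root  4096 Dec  6 21:40 ..
drwxr-xr-x  2 agent agent 4096 Dec  6 21:40 pics
0.0972 ['PlanningError', 'job_done', 'observe', 'tip_extent'] ['grab_frame']
{'clock': 0.0, 'qpos': array([ 1.2802218 ,  0.62929695,  0.03846966,  1.51834706, -0.02697088,
        0.9963101 , -0.0200062 ]), 'qvel': array([ 0.00081588,  0.00126716, -0.0006446 , -0.00011967, -0.00024218,
        0.00124866, -0.00137566]), 'joint_torque': array([ 2.54880251e-04, -5.49721706e+01,  1.14342872e+00, -1.86632574e+01,
       -5.21906954e-02,  2.38087715e-02,  1.73582216e-04]), 'tool_pos': array([ 0.14477827, -0.63317822,  0.30179305]), 'ee_rot': array([-3.11996333e+00, -3.52108544e-01,  4.21178363e-04]), 'wrist_force': array([-0.68109403,  0.54442669,  0.3672614 ]), 'moment': array([-0.00888023, -0.03362013,  0.01594208]), 'grip_width': 0.09408354269991172}
side {'K': array([[534.77162274,   0.        , 327.3553549 ],
       [  0.        , 534.77162274, 233.73405355],
       [  0.        ,   0.        ,   1.        ]]), 'k1': 0.0466598281854329
[... 298 characters left out ...]
0.08341179686704682, 'eye': array([0.45040629, 0.07745949, 1.17444048]), 'attitude': array([-2.16976308,  2.12895328, -0.1186568 ]), 'shot': 2}
wrist {'K': array([[380.60679355,   0.        , 323.26228295],
       [  0.        , 380.60679355, 239.82317571],
       [  0.        ,   0.        ,   1.        ]]), 'k1': -0.03625217497866361, 'mount': array([[ 3.21847280e-04, -9.73077684e-01, -2.30477151e-01,
         6.55440983e-02],
       [ 9.99999870e-01,  4.04477188e-04, -3.11269409e-04,
        -7.38615270e-04],
       [ 3.96112066e-04, -2.30477021e-01,  9.73077687e-01,
        -8.16670495e-02],
       [ 0.00000000e+00,  0.00000000e+00,  0.00000000e+00,
         1.00000000e+00]]), 'shot': 3}
```

View pics/side0.png

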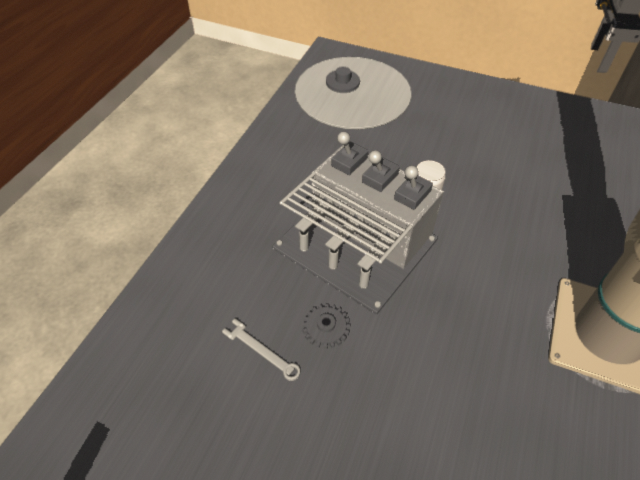

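View pics/top0.png

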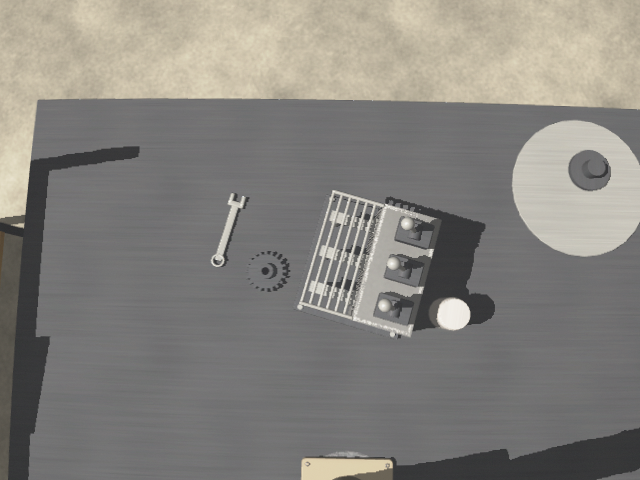

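View pics/wrist0.png

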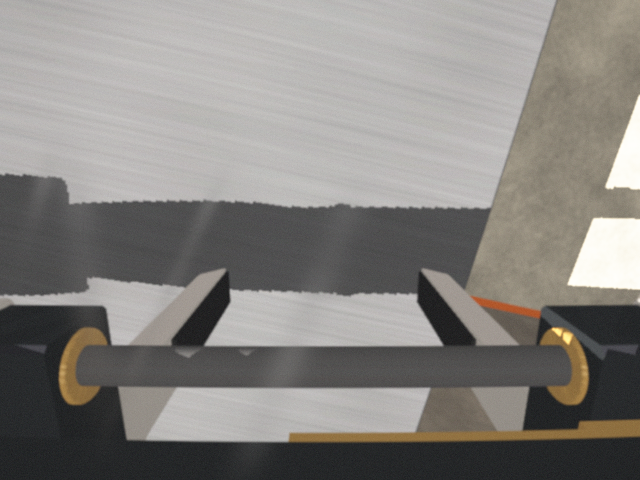

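```bash
cat > h.py <<'E'
from rig import env, imaging, finder
import numpy as np, cv2
from scipy.spatial.transform import Rotation as R
from scipy.optimize import least_squares
def pose(f,st=None):
    if "eye" in f: return np.array(f["eye"]),R.from_rotvec(f["attitude"]).as_matrix()
    Rt=R.from_rotvec(st["ee_rot"]).as_matrix(); m=f["mount"]
    return st["tool_pos"]+Rt@m[:3,3], Rt@m[:3,:3]
def proj(f,P,st=None):
    e,A=pose(f,st); c=(np.atleast_2d(P)-e)@A; s=c[:,:2]/c[:,2:]
    s=s*(1+f["k1"]*(s**2).sum(1,keepdims=True))
    return s@np.diag([f["K"][0,0],f["K"][1,1]])+f["K"][:2,2]
def ray(f,px,st=None):
    e,A=pose(f,st); d=(np.asarray(px,float)-f["K"][:2,2])/f["K"][0,0]; s=d.copy()
    for _ in range(20): s=d/(1+f["k1"]*(s@s))
    v=A@np.r_[s,1]; return e,v/np.linalg.norm(v)
def atz(f,px,z,st=None):
    e,v=ray(f,px,st); return e+v*(z-e[2])/v[2]
def tri(rs):
    M=sum(np.eye(3)-np.outer(v,v) for e,v in rs); b=sum((np.eye(3)-np.outer(v,v))@e for e,v in rs)
    return np.linalg.solve(M,b)
# tester frame -> world
def T(p,par):
    x,y,a=par; X=np.array([np.cos(a),np.sin(a),0]); Y=np.array([-np.sin(a),np.cos(a),0])
    p=np.atleast_2d(p); return np.array([x,y,0])+p[:,:1]*X+p[:,1:2]*Y+p[:,2:]*np.array([0,0,1])
E
cat > see.py <<'E'
from h import *
fs=imaging.grab_frame("side"); ft=imaging.grab_frame("top")
for q in ["tester","guard_front","leaf_1_tip","lever_1_tip","tin","gearwheel","wrench"]:
    for n,f in (("side",fs),("top",ft)):
        for d in finder.place_of(f,q): print(q,n,np.round(d["pixel"],1),round(d["confidence"],2), np.round(atz(f,d["pixel"],{"guard_front":.149,"leaf_1_tip":.0915,"lever_1_tip":.172+.07*np.cos(.5)}.get(q,0)),3))
E
python3 see.py
```

```text
tester side [355.9 239.8] 0.79 [ 0.542 -0.039 -0.   ]
tester top [360.4 266. ] 0.73 [ 0.538 -0.025  0.   ]
guard_front side [325.7 228.5] 0.9 [0.574 0.073 0.149]
guard_front top [316.5 246.6] 0.9 [0.565 0.079 0.149]
guard_front top [267.6 271.9] 0.69 [0.511 0.178 0.149]
leaf_1_tip side [362.6 268.6] 0.57 [0.486 0.096 0.092]
leaf_1_tip top [310.3 284.3] 0.69 [0.49  0.09  0.091]
lever_1_tip side [412.8 175.2] 0.52 [ 0.445 -0.047  0.233]
lever_1_tip top [383.3 300.4] 0.54 [ 0.457 -0.048  0.233]
tin top [443.  313.7] 0.58 [ 0.43  -0.219  0.   ]
gearwheel side [323.8 327.1] 0.89 [0.526 0.197 0.   ]
wrench side [260.5 350.7] 0.79 [0.62  0.291 0.   ]
wrench top [225.8 229. ] 0.72 [0.62  0.295 0.   ]
```

```bash
cat > fit.py <<'E'
from h import *
fs=imaging.grab_frame("side"); ft=imaging.grab_frame("top")
obs=[]
mod={"guard_front":(-.102,0,.149),"tester":(0,0,0)}
for i in (1,2,3):
    mod[f"leaf_{i}_tip"]=(-.096,(i-2)*.08,.0915); mod[f"lever_{i}_tip"]=None
lev={}
for q in mod:
    for n,f in (("side",fs),("top",ft)):
        ds=finder.place_of(f,q)
        print(q,n,[(np.round(d["pixel"],1).tolist(),round(d["confidence"],2)) for d in ds])
        if ds:
            if mod[q] is not None: obs.append((f,mod[q],ds[0]["pixel"],q+n))
            else: lev.setdefault(q,[]).append(ray(f,ds[0]["pixel"]))
for q,r in lev.items():
    if len(r)==2: print(q,tri(r).round(4))
fun=lambda p:np.concatenate([(proj(f,T(m,p))[0]-px) for f,m,px,_ in obs])
s=least_squares(fun,[.54,-.03,-1.8],loss="soft_l1",f_scale=2)
print(s.x, np.degrees(s.x[2])); 
for o,r in zip(obs,fun(s.x).reshape(-1,2)): print(o[3],r.round(1))
np.save("par.npy",s.x)
p=s.x
for n,f in (("side",fs),("top",ft)):
    im=cv2.resize(f["img"][:,:,::-1],None,fx=1,fy=1).copy()
    k=3; x0,y0=(270,120) if n=="side" else (285,170)
    c=cv2.resize(im[y0:y0+200,x0:x0+200],None,fx=k,fy=k)
    def L(a,b,col):
        q=((proj(f,T([a,b],p))-[x0,y0]+.5)*k-.5).round().astype(int); cv2.line(c,tuple(map(int,q[0])),tuple(map(int,q[1])),col,1)
    for x in (-.125,.125): L((x,-.14,.012),(x,.14,.012),(0,0,255))
    for y in (-.14,.14): L((-.125,y,.012),(.125,y,.012),(0,0,255))
    L((-.102,-.12,.149),(-.102,.12,.149),(0,255,0))
    for i in (-1,0,1):
        for d in (-.012,.012): L((-.096,i*.08+d,.0915),(-.0,i*.08+d,.0915),(255,0,0))
    L((0,-.125,.15),(0,.125,.15),(255,255,0));L((.125,-.125,.15),(.125,.125,.15),(255,255,0))
    cv2.imwrite(f"pics/fit_{n}.png",c)
E
python3 fit.py
```

```text
guard_front side [([330.1, 230.0], 0.95), ([330.2, 249.8], 0.58)]
guard_front top [([317.1, 246.6], 0.84)]
tester side [([352.4, 241.1], 0.61), ([327.4, 326.1], 0.49)]
tester top [([362.7, 266.6], 0.94), ([264.2, 268.5], 0.28)]
leaf_1_tip side [([361.4, 264.7], 0.78)]
leaf_1_tip top [([309.5, 285.3], 0.82)]
lever_1_tip side [([412.1, 172.7], 0.66)]
lever_1_tip top [([384.0, 302.0], 0.72), ([359.1, 267.6], 0.63)]
leaf_2_tip side []
leaf_2_tip top [([321.2, 249.7], 0.64)]
lever_2_tip side [([377.6, 155.3], 0.54)]
lever_2_tip top [([390.6, 260.4], 0.56)]
leaf_3_tip side [([299.1, 229.7], 0.85), ([323.5, 328.1], 0.55)]
leaf_3_tip top [([328.8, 216.5], 0.59)]
lever_3_tip side [([344.7, 140.1], 0.52)]
lever_3_tip top [([406.3, 220.0], 0.53)]
lever_1_tip [ 0.4507 -0.0495  0.2366]
lever_2_tip [ 0.526  -0.0606  0.2457]
lever_3_tip [ 0.6051 -0.0926  0.2324]
[ 0.54195425 -0.0239993  -1.80655611] -103.50804028162696
guard_frontside [-0.9  0.5]
guard_fronttop [ 1.  -0.3]
testerside [1.4 3.5]
testertop [-2.7 -2.3]
leaf_1_tipside [2.  0.8]
leaf_1_tiptop [1.9 0.4]
leaf_2_tiptop [-0.5  0.3]
leaf_3_tipside [-0.2 -0.7]
leaf_3_tiptop [ 1.  -1.7]
```

View pics/fit_side.png

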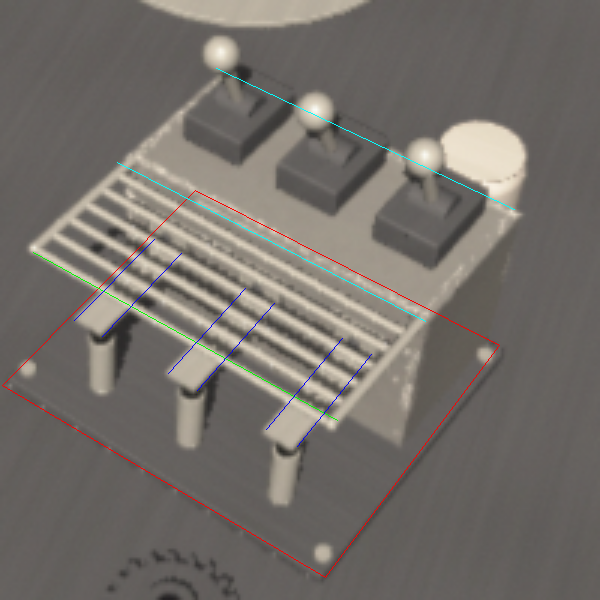

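View pics/fit_top.png

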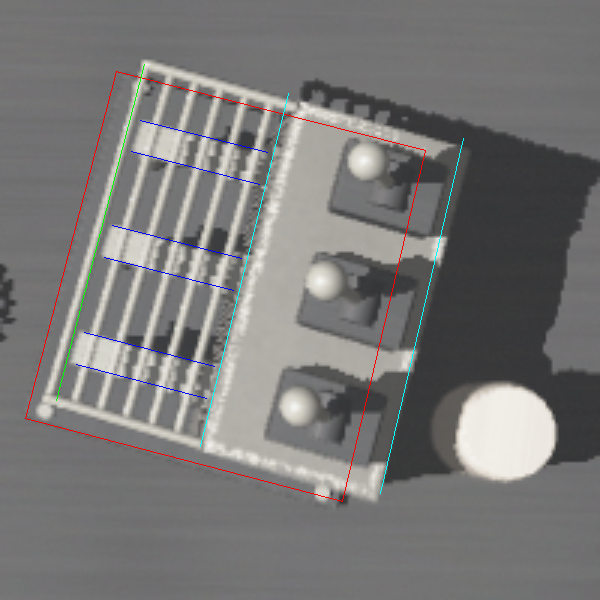

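```bash
cat > fit2.py <<'E'
from h import *
fs=imaging.grab_frame("side"); ft=imaging.grab_frame("top")
o=[]
def a(f,m,c,off): o.append((f,m,(np.array(c)+.5)/3-.5+off))
t=(285,170); s_=(270,120)
a(ft,(-.102,.12,.149),(145,65),t);a(ft,(-.102,-.12,.149),(48,400),t)
a(ft,(0,.125,.15),(298,103),t);a(ft,(0,-.125,.15),(205,442),t);a(ft,(.125,-.125,.15),(380,501),t);a(ft,(.125,.125,.15),(469,147),t)
a(fs,(-.102,.12,.149),(32,249),s_);a(fs,(-.102,-.12,.149),(333,427),s_);a(fs,(.125,-.125,.15),(520,213),s_)
a(fs,(-.125,-.14,.012),(325,577),s_);a(fs,(-.125,.14,.012),(4,386),s_);a(fs,(.125,-.14,.012),(499,346),s_)
a(fs,(-.096,.08,.0915),(90,325),s_);a(fs,(-.096,0,.0915),(184,382),s_);a(fs,(-.096,-.08,.0915),(282,438),s_)
fun=lambda p:np.concatenate([(proj(f,T(m,p))[0]-px) for f,m,px in o])
s=least_squares(fun,[.54,-.03,-1.8],loss="soft_l1",f_scale=1)
print(s.x,np.degrees(s.x[2]));print(fun(s.x).reshape(-1,2).round(1).tolist())
np.save("par.npy",s.x)
for i in (-1,0,1): print("leaf",T((-.096,i*.08,.0915),s.x).round(4))
lv={1:((423,158),(299,406)),2:((316,111),(326,281)),3:((220,54),(367,160))}
for i,(u,v) in lv.items():
    P=tri([ray(fs,np.array(u)/3+s_-.33),ray(ft,np.array(v)/3+t-.33)]);d=P-T((0,0,0),s.x)[0]
    c,n=np.cos(s.x[2]),np.sin(s.x[2]); print("lever",i,P.round(4),"own",(d[0]*c+d[1]*n).round(4),(-d[0]*n+d[1]*c).round(4))
E
python3 fit2.py
```

```text
[ 0.53984359 -0.02484917 -1.82392614] -104.50326984270646
[[1.1, 0.2], [2.3, 0.1], [-1.9, -2.0], [-2.2, 2.1], [-0.8, -1.0], [-0.8, -0.7], [1.4, 0.1], [1.1, -2.1], [-0.3, -0.1], [-0.5, 0.4], [0.2, -1.5], [1.3, 0.9], [0.1, 0.3], [-0.2, -0.6], [-0.2, -0.1]]
leaf [[0.4864 0.0881 0.0915]]
leaf [[0.5639 0.0681 0.0915]]
leaf [[0.6413 0.0481 0.0915]]
lever 1 [ 0.4492 -0.0493  0.2374] own 0.0464 -0.0816
lever 2 [ 0.5268 -0.0663  0.2358] own 0.0434 -0.0023
lever 3 [ 0.6034 -0.0918  0.2384] own 0.0489 0.0784
```

Emit:
{"op": "play_rows", "data": {
  "commands": [
    [0,-40,0,0,0],
    [0,-40,0,0,0],
    [0,-40,0,0,0],
    [0,-40,0,0,0],
    [0,-40,0,0,0],
    [0,-40,0,0,0],
    [0,-40,0,0,0],
    [0,-40,0,0,0],
    [0,-40,0,0,0],
    [0,-40,0,0,0]
  ]
}}

```text
clock: 2.95
tool_pos: [0.1305, -0.9248, 0.2796]
ee_rot: [3.044, 0.333, 0.007]
wrist_force: [0.0, -0.9, 0.7]
grip_width: 0.0173
```

```bash
cat > st.py <<'E'
from h import *
s=env.observe(); Rm=R.from_rotvec(s["ee_rot"]).as_matrix()
print("t",s["clock"],"q",s["qpos"].round(3),"tcp",s["tool_pos"].round(4),"tip",(s["tool_pos"]+Rm[:,2]*env.tip_extent).round(4))
print("z",Rm[:,2].round(3),"y",Rm[:,1].round(3),"F",s["wrist_force"].round(2),"w",round(s["grip_width"],4))
E
python3 st.py
```

```text
t 2.95 q [ 1.353  1.288  0.744  0.186 -0.723  1.635  0.126] tcp [ 0.1305 -0.9248  0.2796] tip [ 0.1318 -0.9324  0.1827]
z [ 0.013 -0.078 -0.997] y [ 0.216 -0.973  0.079] F [ 0.04 -0.91  0.73] w 0.0173
```

Emit:
{"op": "play_rows", "data": {
  "commands": [
    [0,-40,0,0,0],
    [0,-40,0,0,0],
    [0,-40,0,0,0],
    [0,-40,0,0,0],
    [0,0,0,0,0],
    [0,40,0,0,0],
    [0,40,0,0,0],
    [0,40,0,0,0],
    [0,0,0,0,0],
    [0,0,0,0,0]
  ]
}}

```text
clock: 3.95
tool_pos: [0.1193, -0.8901, 0.2609]
ee_rot: [2.922, 0.319, 0.017]
wrist_force: [1.1, -0.5, 0.2]
grip_width: 0.0001
```

```bash
python3 st.py
```

```text
t 3.95 q [ 1.107  1.19   1.111  0.845 -1.073  1.326  0.503] tcp [ 0.1193 -0.8901  0.2609] tip [ 0.1225 -0.9094  0.1657]
z [ 0.033 -0.198 -0.98 ] y [ 0.212 -0.956  0.2  ] F [ 1.14 -0.53  0.25] w 0.0001
```

```bash
cat > kin.py <<'E'
import numpy as np, itertools
from scipy.spatial.transform import Rotation as R
from scipy.optimize import least_squares
D=[([ 1.2802218 ,  0.62929695,  0.03846966,  1.51834706, -0.02697088,0.9963101 , -0.0200062 ],[ 0.14477827, -0.63317822,  0.30179305],[-3.11996333e+00, -3.52108544e-01,  4.21178363e-04]),
([ 1.353 , 1.288 , 0.744 , 0.186, -0.723 , 1.635 , 0.126],[ 0.1305, -0.9248 , 0.2796],[3.044, 0.333, 0.007]),
([ 1.107 , 1.19 ,  1.111 , 0.845, -1.073,  1.326 , 0.503],[ 0.1193, -0.8901,  0.2609],[2.922, 0.319, 0.017])]
def fk(q,p,sg):
    q=np.asarray(q)*[sg[0],1,sg[1],1,sg[2],1,sg[3]]
    a1,d1,L1,L2,L3,a7,e1,e2,e3=p
    z=lambda a:R.from_euler('z',a).as_matrix(); y=lambda a:R.from_euler('y',a).as_matrix()
    A=z(q[0]+a1); P=np.array([0,0,d1]); A=A@y(q[1])@z(q[2]); P=P+A@[e1,0,L1]
    A=A@y(q[3]); P=P+A@[e2,0,0]; A=A@z(q[4]); P=P+A@[0,0,L2]; A=A@y(q[5]); P=P+A@[e3,0,0]; A=A@z(q[6]+a7); P=P+A@[0,0,L3]
    return P,A
def res(p,sg):
    r=[]
    for q,t,o in D:
        P,A=fk(q,p,sg); r+=list((P-t)*10)+list((R.from_matrix(A).inv()*R.from_rotvec(o)).as_rotvec())
    return np.array(r+list(np.array(p[6:])*0.05))
if __name__=="__main__":
    out=[]
    for sg in itertools.product([1,-1],repeat=4):
        for a1 in (0,1.57,3.14,-1.57):
            for a7 in (0,1.57,3.14,-1.57):
                s=least_squares(res,[a1,.3,.35,.35,.2,a7,0,0,0],args=(sg,)); out.append((s.cost,sg,s.x))
    out.sort(key=lambda t:t[0])
    for o in out[:6]: print(o[0],o[1],o[2].round(4))
    import pickle; pickle.dump((out[0][2],out[0][1]),open("kin.pkl","wb"))
    print(res(out[0][2],out[0][1]).round(3))
E
python3 kin.py
```

```text
0.005033479825437408 (-1, -1, -1, -1) [-0.0389  0.3438  0.5484  0.3861  0.2887  1.5319 -0.0127 -0.0117 -0.007 ]
0.0050334798254374116 (-1, -1, -1, -1) [-0.0389  0.3438  0.5484  0.3861  0.2887  1.5319 -0.0127 -0.0117 -0.007 ]
0.0050334798254374315 (-1, -1, -1, -1) [-0.0389  0.3438  0.5484  0.3861  0.2887  1.5319 -0.0127 -0.0117 -0.007 ]
0.005033479825437454 (-1, -1, -1, -1) [-0.0389  0.3438  0.5484  0.3861  0.2887  1.5319 -0.0127 -0.0117 -0.007 ]
0.005033479825437478 (-1, -1, -1, -1) [-0.0389  0.3438  0.5484  0.3861  0.2887  1.5319 -0.0127 -0.0117 -0.007 ]
0.0050334798254376215 (-1, -1, -1, -1) [-0.0389  0.3438  0.5484  0.3861  0.2887  1.5319 -0.0127 -0.0117 -0.007 ]
[ 0.026  0.013  0.036 -0.    -0.    -0.     0.019  0.01   0.032  0.
  0.003 -0.    -0.04  -0.014 -0.068 -0.     0.008  0.    -0.001 -0.001
 -0.   ]
```

```bash
cat > feas.py <<'E'
from kin import *; import pickle
p,sg=pickle.load(open("kin.pkl","rb"))
lo=np.array([-3.06,-.37,-1.25,.18,-1.1,.23,-2.94]);hi=np.array([3.06,2.12,1.32,2.47,4.24,1.98,2.94])
rng=np.random.default_rng(0)
def ik(P,A,n=25,q0=None):
    best=None
    for k in range(n):
        x0=q0 if (q0 is not None and k==0) else rng.uniform(lo,hi)
        f=lambda q:np.r_[(fk(q,p,sg)[0]-P)*5,(R.from_matrix(fk(q,p,sg)[1]).inv()*R.from_matrix(A)).as_rotvec(),.003*(q-(lo+hi)/2)/(hi-lo)]
        s=least_squares(f,np.clip(x0,lo+1e-3,hi-1e-3),bounds=(lo,hi))
        e=np.abs(f(s.x)[:6]).max(); m=((s.x-lo)/(hi-lo)); m=np.minimum(m,1-m).min()
        if best is None or (e<.02,-e if e>.02 else m)>(best[0]<.02,-best[0] if best[0]>.02 else best[1]): best=(e,m,s.x)
    return best
if __name__=="__main__":
    h=np.array([-.2504,-.968,0]); zz=(h-[0,0,1])/np.sqrt(2); s=np.cross([0,0,1],h)
    tips=[np.array([.4864,.0881,.0915]),np.array([.6413,.0481,.0915])]
    for i,t in enumerate(tips):
        t=t+.008*h
        for roll in range(0,360,45):
            a=np.radians(roll); yv=np.cos(a)*s+np.sin(a)*np.cross(zz,s); xv=np.cross(yv,zz)
            A=np.c_[xv,yv,zz]; b=ik(t-.0972*zz,A)
            print(i,roll,b[0].round(4),b[1].round(3),b[2].round(2),"x",xv.round(2))
E
python3 feas.py
```

```text
0 0 0.0 0.3 [-0.62  0.92  0.05  1.65  0.51  1.23 -1.18] x [ 0.18  0.68 -0.71]
0 45 0.0 0.173 [-0.66  0.92  0.11  1.65  0.47  1.21 -1.92] x [ 0.81  0.31 -0.5 ]
0 90 0.0 0.047 [-0.7   0.92  0.18  1.65  0.43  1.19 -2.66] x [ 0.97 -0.25 -0.  ]
0 135 0.0 0.057 [-0.48  0.93 -0.2   1.65  0.66  1.33  2.6 ] x [ 0.56 -0.66  0.5 ]
0 180 0.0 0.187 [-0.5   0.92 -0.16  1.65  0.63  1.31  1.84] x [-0.18 -0.68  0.71]
0 225 0.0 0.316 [-0.53  0.92 -0.11  1.65  0.61  1.29  1.08] x [-0.81 -0.31  0.5 ]
0 270 0.0 0.314 [-0.56  0.92 -0.06  1.65  0.58  1.27  0.33] x [-0.97  0.25  0.  ]
0 315 0.0 0.308 [-0.59  0.92 -0.01  1.65  0.55  1.25 -0.42] x [-0.56  0.66 -0.5 ]
1 0 0.0 0.306 [-0.49  1.06  0.09  1.25  0.54  1.38 -0.93] x [ 0.18  0.68 -0.71]
1 45 0.0 0.212 [-0.51  1.07  0.14  1.25  0.5   1.36 -1.69] x [ 0.81  0.31 -0.5 ]
1 90 0.0 0.084 [-0.53  1.07  0.19  1.25  0.46  1.35 -2.45] x [ 0.97 -0.25 -0.  ]
1 135 0.0 0.008 [-0.4   1.07 -0.11  1.25  0.68  1.45  2.89] x [ 0.56 -0.66  0.5 ]
1 180 0.0 0.138 [-0.41  1.06 -0.07  1.25  0.65  1.43  2.13] x [-0.18 -0.68  0.71]
1 225 0.0 0.269 [-0.43  1.06 -0.03  1.25  0.63  1.42  1.36] x [-0.81 -0.31  0.5 ]
1 270 0.0 0.318 [-0.45  1.06  0.01  1.25  0.6   1.41  0.59] x [-0.97  0.25  0.  ]
1 315 0.0 0.312 [-0.47  1.06  0.05  1.25  0.57  1.39 -0.17] x [-0.56  0.66 -0.5 ]
```

Emit:
{"op": "play_rows", "data": {
  "commands": [
    [0,35,25,8,0],
    [0,35,25,8,0],
    [0,35,25,8,0],
    [0,35,25,8,0],
    [0,35,25,8,0],
    [0,35,25,8,0],
    [0,35,25,8,0],
    [0,35,25,8,0],
    [0,35,25,8,0],
    [0,35,25,8,0]
  ]
}}

```text
clock: 4.95
tool_pos: [0.1166, -0.5418, 0.5133]
ee_rot: [2.058, 2.16, 0.197]
wrist_force: [0.6, -0.1, 0.0]
grip_width: 0.0003
```

```bash
python3 st.py
```

```text
t 4.95 q [ 0.762  0.449  1.037  1.499 -0.586  1.456  1.891] tcp [ 0.1166 -0.5418  0.5133] tip [ 0.136  -0.5428  0.4181]
z [ 0.2   -0.009 -0.98 ] y [0.979 0.049 0.199] F [ 0.58 -0.13  0.02] w 0.0003
```

Emit:
{"op": "play_rows", "data": {
  "commands": [
    [0,-10,48,0,0],
    [0,-10,48,0,0],
    [0,-10,48,0,0],
    [0,-10,48,0,0],
    [0,-10,48,0,0],
    [0,-10,48,0,0],
    [0,-10,48,0,0],
    [0,-10,48,0,0],
    [0,-10,48,0,0],
    [0,-10,48,0,0]
  ]
}}

```text
clock: 5.95
tool_pos: [0.1186, -0.5812, 0.7249]
ee_rot: [2.081, 2.172, 0.238]
wrist_force: [-0.2, -0.3, -0.2]
grip_width: 0.0002
```

```bash
python3 st.py
```

```text
t 5.95 q [ 1.537  0.459 -0.297  0.685 -0.074  1.981  1.283] tcp [ 0.1186 -0.5812  0.7249] tip [ 0.1379 -0.5785  0.6296]
z [ 0.198  0.028 -0.98 ] y [0.979 0.04  0.199] F [-0.15 -0.27 -0.22] w 0.0002
```

Emit:
{"op": "play_rows", "data": {
  "commands": [
    [0,-50,0,0,0],
    [0,-50,0,0,0],
    [0,-50,0,0,0],
    [0,-50,0,0,0],
    [0,-50,0,0,0],
    [0,-50,0,0,0],
    [0,-50,0,0,0],
    [0,-50,0,0,0],
    [0,-50,0,0,0],
    [0,-50,0,0,0]
  ]
}}

```text
clock: 6.95
tool_pos: [0.0944, -0.8007, 0.5981]
ee_rot: [2.047, 2.055, 0.138]
wrist_force: [-6.6, -0.5, -0.4]
grip_width: 0.0004
```

```bash
python3 st.py
```

```text
t 6.95 q [ 1.432  0.936  0.933  0.184 -1.1    1.981  1.489] tcp [ 0.0944 -0.8007  0.5981] tip [ 0.117  -0.8104  0.5041]
z [ 0.233 -0.1   -0.967] y [0.972 0.015 0.232] F [-6.64 -0.45 -0.38] w 0.0004
```

Emit:
{"op": "play_rows", "data": {
  "commands": [
    [0,-30,40,0,0],
    [0,-30,40,0,0],
    [0,-30,40,0,0],
    [0,-30,40,0,0],
    [0,-30,40,0,0],
    [0,-30,40,0,0],
    [0,-30,40,0,0],
    [0,-30,40,0,0],
    [0,-30,40,0,0],
    [0,-30,40,0,0]
  ]
}}

```text
clock: 7.95
tool_pos: [0.0701, -0.7258, 0.7686]
ee_rot: [1.937, 1.909, -0.035]
wrist_force: [0.3, 0.4, 0.2]
grip_width: 0.0003
```

```bash
python3 st.py
```

```text
t 7.95 q [ 1.458  0.714  0.913  0.184 -1.099  1.981  1.459] tcp [ 0.0701 -0.7258  0.7686] tip [ 0.0964 -0.7558  0.68  ]
z [ 0.27  -0.309 -0.912] y [0.961 0.03  0.274] F [0.34 0.4  0.19] w 0.0003
```

Emit:
{"op": "play_rows", "data": {
  "commands": [
    [0,-30,40,0,0],
    [0,-30,40,0,0],
    [0,-30,40,0,0],
    [0,-30,40,0,0],
    [0,-30,40,0,0],
    [0,-30,40,0,0],
    [0,-30,40,0,0],
    [0,-30,40,0,0],
    [0,-30,40,0,0],
    [0,-30,40,0,0]
  ]
}}

```text
clock: 8.95
tool_pos: [0.0465, -0.653, 0.8747]
ee_rot: [1.861, 1.803, -0.151]
wrist_force: [-0.4, -0.2, -0.3]
grip_width: 0.0004
```

```bash
python3 st.py
```

```text
t 8.95 q [ 1.487  0.561  0.9    0.184 -1.099  1.981  1.442] tcp [ 0.0465 -0.653   0.8747] tip [ 0.074  -0.6965  0.7923]
z [ 0.283 -0.448 -0.848] y [0.954 0.04  0.297] F [-0.41 -0.22 -0.35] w 0.0004
```

Emit:
{"op": "play_rows", "data": {
  "commands": [
    [0,0,50,0,0],
    [0,0,50,0,0],
    [0,0,50,0,0],
    [0,0,50,0,0],
    [0,0,50,0,0],
    [0,0,50,0,0],
    [0,0,50,0,0],
    [0,0,50,0,0],
    [0,0,50,0,0],
    [0,0,50,0,0]
  ]
}}

```text
clock: 9.95
tool_pos: [0.0514, -0.4687, 1.0407]
ee_rot: [1.702, 1.604, -0.315]
wrist_force: [0.8, -0.8, 0.2]
grip_width: 0.0003
```

```bash
python3 st.py
```

```text
t 9.95 q [ 1.421  0.268  0.938  0.185 -1.099  1.981  1.342] tcp [ 0.0514 -0.4687  1.0407] tip [ 0.0819 -0.5332  0.9747]
z [ 0.314 -0.663 -0.679] y [0.932 0.08  0.353] F [ 0.77 -0.79  0.24] w 0.0003
```

```bash
cat >> kin.py <<'E'
E
python3 - <<'E'
import re
s=open('kin.py').read()
add='''D+=[([ 0.762,0.449,1.037,1.499,-0.586,1.456,1.891],[0.1166,-0.5418,0.5133],[2.058,2.16,0.197]),
([1.537,0.459,-0.297,0.685,-0.074,1.981,1.283],[0.1186,-0.5812,0.7249],[2.081,2.172,0.238]),
([1.432,0.936,0.933,0.184,-1.1,1.981,1.489],[0.0944,-0.8007,0.5981],[2.047,2.055,0.138]),
([1.458,0.714,0.913,0.184,-1.099,1.981,1.459],[0.0701,-0.7258,0.7686],[1.937,1.909,-0.035]),
([1.421,0.268,0.938,0.185,-1.099,1.981,1.342],[0.0514,-0.4687,1.0407],[1.702,1.604,-0.315])]
def fk(q'''
s=s.replace("def fk(q",add,1).replace("sg)[0]","sg)[0]")
s=s.replace("a1,d1,L1,L2,L3,a7,e1,e2,e3=p","a1,d1,L1,L2,L3,a7,e1,e2,e3,f1,f2,f3,f4=p").replace("[e1,0,L1]","[e1,f1,L1]").replace("[e2,0,0]","[e2,f2,0]").replace("[0,0,L2]","[f4,0,L2]").replace("[e3,0,0]","[e3,f3,0]").replace("a7,0,0,0]","a7,0,0,0,0,0,0,0]").replace("for sg in itertools.product([1,-1],repeat=4)","for sg in [(-1,-1,-1,-1)]").replace("for a1 in (0,1.57,3.14,-1.57)","for a1 in (0,)").replace("for a7 in (0,1.57,3.14,-1.57)","for a7 in (1.57,)").replace("*0.05","*0.005")
open('kin.py','w').write(s)
E
python3 kin.py
```

```text
0.0035326105687191653 (-1, -1, -1, -1) [-1.1200e-02  3.3560e-01  5.6020e-01  3.8390e-01  2.7920e-01  1.5601e+00
  3.1000e-03 -3.5000e-03  2.6000e-03 -8.6000e-03 -8.6000e-03 -2.9000e-03
  7.0000e-04]
[ 0.015 -0.026 -0.01  -0.    -0.    -0.001 -0.023 -0.001 -0.004  0.
  0.001 -0.001 -0.015  0.015 -0.008 -0.     0.003 -0.001 -0.003  0.044
  0.013 -0.001  0.003 -0.     0.015 -0.032  0.011  0.     0.003 -0.001
 -0.002 -0.001 -0.003 -0.001  0.003 -0.     0.005  0.004  0.002 -0.004
  0.003  0.     0.035  0.012 -0.001 -0.007  0.004  0.003  0.    -0.
  0.    -0.    -0.    -0.     0.   ]
```

```bash
cat > plan.py <<'E'
from feas import *
A0=R.from_rotvec([1.702,1.604,-.315])
wp=[((.05,-.47,1.04),0),((.3,-.3,.9),0),((.5,-.05,.7),0),((.58,.2,.5),-20),((.58,.3,.3),-40),((.55,.27,.17),-40),((.51,.16,.16),-40),((.66,.12,.16),-40)]
q=np.array([1.421,.268,.938,.19,-1.09,1.97,1.342])
for P,t in wp:
    A=(R.from_euler('z',t,degrees=True)*A0).as_matrix(); b=ik(np.array(P),A,8,q); c=ik(np.array(P),A,1,q); 
    print(P,t,"best",b[0].round(3),b[1].round(3),b[2].round(2),"local",c[0].round(3),c[2].round(2)); q=c[2]
E
python3 plan.py
```

```text
(0.05, -0.47, 1.04) 0 best 0.007 0.0 [-1.13 -0.3   1.32  0.24  0.98  1.98  1.1 ] local 0.001 [ 1.78  0.24 -0.67  0.18  0.1   1.94  1.21]
(0.3, -0.3, 0.9) 0 best 0.0 0.085 [ 0.3  -0.16  0.07  1.18  0.54  1.46  0.44] local 0.0 [ 0.3  -0.16  0.07  1.18  0.54  1.46  0.44]
(0.5, -0.05, 0.7) 0 best 0.0 0.184 [-0.41  0.09  0.04  1.51  0.82  1.49 -0.47] local 0.0 [-0.41  0.09  0.04  1.51  0.82  1.49 -0.47]
(0.58, 0.2, 0.5) -20 best 0.0 0.173 [-0.81  0.63  0.28  1.25  0.57  1.68 -1.01] local 0.0 [-0.81  0.63  0.28  1.25  0.57  1.68 -1.01]
(0.58, 0.3, 0.3) -40 best 0.0 0.123 [-0.79  0.97  0.2   1.07  0.34  1.76 -1.42] local 0.0 [-0.79  0.97  0.2   1.07  0.34  1.76 -1.42]
(0.55, 0.27, 0.17) -40 best 0.0 0.234 [-0.77  1.04  0.14  1.3   0.36  1.5  -1.57] local 0.0 [-0.77  1.04  0.14  1.3   0.36  1.5  -1.57]
(0.51, 0.16, 0.16) -40 best 0.0 0.223 [-0.67  0.94  0.11  1.62  0.45  1.27 -1.63] local 0.0 [-0.67  0.94  0.11  1.62  0.45  1.27 -1.63]
(0.66, 0.12, 0.16) -40 best 0.0 0.261 [-0.52  1.08  0.14  1.23  0.5   1.42 -1.4 ] local 0.0 [-0.52  1.08  0.14  1.23  0.5   1.42 -1.4 ]
```

Emit:
{"op": "play_rows", "data": {
  "commands": [
    [25,17,-15,0,0],
    [25,17,-15,0,0],
    [25,17,-15,0,0],
    [25,17,-15,0,0],
    [25,17,-15,0,0],
    [25,17,-15,0,0],
    [25,17,-15,0,0],
    [25,17,-15,0,0],
    [25,17,-15,0,0],
    [25,17,-15,0,0]
  ]
}}

```text
clock: 10.95
tool_pos: [0.199, -0.363, 0.9719]
ee_rot: [1.738, 1.558, -0.283]
wrist_force: [0.2, -0.9, -0.2]
grip_width: 0.0006
```

```bash
python3 st.py
```

```text
t 10.95 q [ 0.1   -0.163  0.486  0.911  0.442  1.601  0.696] tcp [ 0.199  -0.363   0.9719] tip [ 0.2301 -0.4273  0.9059]
z [ 0.319 -0.661 -0.679] y [0.92  0.044 0.389] F [ 0.21 -0.93 -0.21] w 0.0006
```

Emit:
{"op": "play_rows", "data": {
  "commands": [
    [30,28,-22,0,0],
    [30,28,-22,0,0],
    [30,28,-22,0,0],
    [30,28,-22,0,0],
    [30,28,-22,0,0],
    [30,28,-22,0,0],
    [30,28,-22,0,0],
    [30,28,-22,0,0],
    [30,28,-22,0,0],
    [30,28,-22,0,0]
  ]
}}

```text
clock: 11.95
tool_pos: [0.4992, -0.0837, 0.7511]
ee_rot: [1.742, 1.557, -0.285]
wrist_force: [0.5, -0.6, 0.0]
grip_width: 0.0005
```

```bash
python3 st.py
```

```text
t 11.95 q [-0.088  0.083 -0.247  1.366  0.836  1.572 -0.389] tcp [ 0.4992 -0.0837  0.7511] tip [ 0.5299 -0.1479  0.6849]
z [ 0.316 -0.661 -0.681] y [0.921 0.041 0.388] F [ 0.48 -0.56  0.02] w 0.0005
```

Emit:
{"op": "play_rows", "data": {
  "commands": [
    [8,38,-30,-4,0],
    [8,38,-30,-4,0],
    [8,38,-30,-4,0],
    [8,38,-30,-4,0],
    [8,38,-30,-4,0],
    [8,38,-30,-4,0],
    [8,38,-30,-4,0],
    [8,38,-30,-4,0],
    [8,38,-30,-4,0],
    [8,38,-30,-4,0]
  ]
}}

```text
clock: 12.95
tool_pos: [0.5752, 0.2793, 0.4588]
ee_rot: [2.22, 0.926, -0.628]
wrist_force: [0.6, -0.9, -2.3]
grip_width: 0.0004
```

```bash
python3 st.py
```

```text
t 12.95 q [-0.824  0.844  0.356  0.935  0.338  1.977 -1.24 ] tcp [0.5752 0.2793 0.4588] tip [0.558  0.21   0.3929]
z [-0.177 -0.713 -0.678] y [ 0.75  -0.544  0.376] F [ 0.58 -0.94 -2.28] w 0.0004
```

```bash
cat > wr.py <<'E'
from h import *
import sys
tag=sys.argv[1]
p=np.load("par.npy")
s=env.observe(); f=imaging.grab_frame("wrist")
im=f["img"][:,:,::-1].copy(); 
for q in ["leaf_1_tip","guard_front","lever_1_tip"]:
    for d in finder.place_of(f,q):
        u=d["pixel"]; print(q,np.round(u,1),round(d["confidence"],2)); cv2.circle(im,tuple(int(round(v)) for v in u),4,(0,255,255),1)
def L(a,b,col):
    a,b=np.array(a),np.array(b); q=proj(f,T(np.linspace(a,b,20),p),s).round().astype(int)
    cv2.polylines(im,[q.reshape(-1,1,2)],False,col,1)
L((-.102,-.12,.149),(-.102,.12,.149),(0,255,0))
for i in (-1,0,1):
    for d in (-.012,.012): L((-.096,i*.08+d,.0915),(-.06,i*.08+d,.0915),(255,0,0))
    L((-.096,i*.08-.012,.0915),(-.096,i*.08+.012,.0915),(255,0,0))
for x in (-.125,): L((x,-.14,.012),(x,.14,.012),(0,0,255))
cv2.imwrite(f"pics/w_{tag}.png",im)
E
python3 wr.py a
```

```text
leaf_1_tip [236.6 128.4] 0.96
guard_front [312.2 115.2] 0.63
lever_1_tip [325.2 265.8] 0.63
```

View pics/w_a.png

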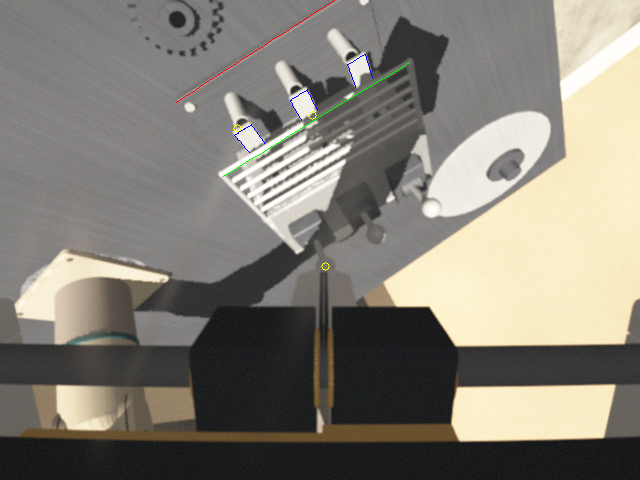

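```bash
cat > tgt.py <<'E'
from h import *
import sys
# args: leaf index, corner own x, corner z
p=np.load("par.npy"); i=int(sys.argv[1]); cx=float(sys.argv[2]); cz=float(sys.argv[3])
s=env.observe(); A=R.from_rotvec(s["ee_rot"]).as_matrix()
cs=np.array([[a*.008,b*.0125,.0972] for a in (1,-1) for b in (1,-1)])@A.T
k=np.argmin(cs[:,2]); low=cs[k]; u=np.argmax(cs[:,2])
t=T((cx,(i-2)*.08,cz),p)[0]
# centre laterally on tip rather than corner
a=p[2]; X=np.array([np.cos(a),np.sin(a),0]);Y=np.array([-np.sin(a),np.cos(a),0])
mid=(low+cs.mean(0))/2
tcp=t-low+Y*(low-mid).dot(Y)
print("tilt",np.degrees(np.arccos(-A[2,2])).round(1),"az",np.degrees(np.arctan2(A[1,2],A[0,2])).round(1))
d=tcp-s["tool_pos"]; print("target",tcp.round(4),"move mm",(d*1000).round(1))
o=T((0,0,0),p)[0]
for nm,P in (("now",s["tool_pos"]),("at",tcp)):
    dist=9
    for c in cs:
        for n in np.linspace(0,.0972,60):
            w=P+c-A[:,2]*n-o; dist=min(dist,np.hypot(w@X+.102,w[2]-.149)-.003)
    l=P+low-o; print(nm,"low corner own",(l@X).round(4),(l@Y).round(4),l[2].round(4),"rod clearance mm",round(dist*1000,1))
E
python3 tgt.py 1 -.125 .096; python3 tgt.py 1 -.092 .094
```

```text
tilt 47.4 az -103.9
target [0.5119 0.1762 0.1715] move mm [ -63.6  -99.7 -290.2]
now low corner own -0.2374 -0.0467 0.3862 rod clearance mm 270.2
at low corner own -0.125 -0.0833 0.096 rod clearance mm 25.1
tilt 47.4 az -103.9
target [0.5036 0.1443 0.1695] move mm [ -71.9 -131.6 -292.2]
now low corner own -0.2374 -0.0467 0.3862 rod clearance mm 270.2
at low corner own -0.092 -0.0833 0.094 rod clearance mm 4.3
```

Emit:
{"op": "play_rows", "data": {
  "commands": [
    [-6,-6,-30,0,0],
    [-6,-6,-30,0,0],
    [-6,-6,-30,0,0],
    [-6,-6,-30,0,0],
    [-6,-6,-30,0,0],
    [-6,-6,-30,0,0],
    [-6,-6,-30,0,0],
    [-6,-6,-30,0,0],
    [-6,-6,-30,0,0],
    [0,0,-10,0,0]
  ]
}}

```text
clock: 14.15
tool_pos: [0.5202, 0.2208, 0.1821]
ee_rot: [2.223, 0.925, -0.63]
wrist_force: [-0.1, -0.4, -0.8]
grip_width: 0.0006
```

```bash
python3 st.py;python3 tgt.py 1 -.12 .097; python3 tgt.py 1 -.092 .095; python3 wr.py b
```

```text
t 14.15 q [-0.831  0.977  0.297  1.477  0.282  1.362 -1.514] tcp [0.5202 0.2208 0.1821] tip [0.5026 0.1517 0.1161]
z [-0.18  -0.711 -0.68 ] y [ 0.749 -0.547  0.374] F [-0.14 -0.41 -0.77] w 0.0006
tilt 47.2 az -104.2
target [0.511  0.171  0.1728] move mm [ -9.2 -49.8  -9.4]
now low corner own -0.1705 -0.087 0.1064 rod clearance mm 52.7
at low corner own -0.12 -0.0834 0.097 rod clearance mm 20.9
tilt 47.2 az -104.2
target [0.504  0.1438 0.1708] move mm [-16.2 -76.9 -11.4]
now low corner own -0.1705 -0.087 0.1064 rod clearance mm 52.7
at low corner own -0.092 -0.0834 0.095 rod clearance mm 3.4
leaf_1_tip [340.7 282.2] 0.65
guard_front [504.3 292.4] 0.94
```

View pics/w_b.png

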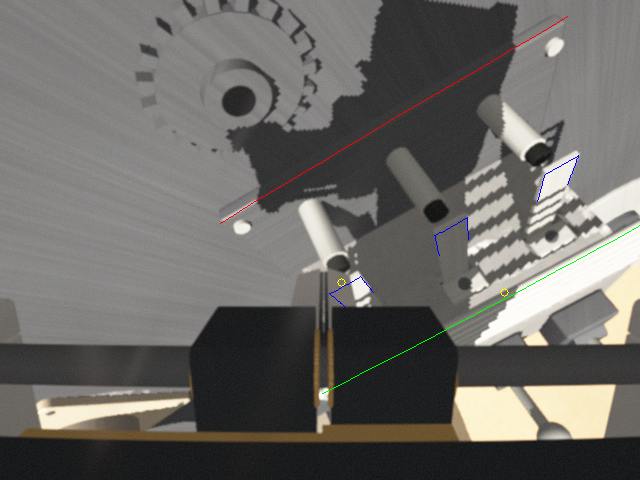

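Emit:
{"op": "play_rows", "data": {
  "commands": [
    [-2,-9,-2,0,0],
    [-2,-9,-2,0,0],
    [-2,-9,-2,0,0],
    [-2,-9,-2,0,0],
    [-2,-9,-2,0,0],
    [-2,-9,-1,0,0],
    [-2,-9,0,0,0],
    [-2,-9,0,0,0],
    [0,-5,0,0,0],
    [0,0,0,0,0]
  ]
}}

```text
clock: 15.35
tool_pos: [0.5057, 0.1439, 0.1714]
ee_rot: [2.222, 0.921, -0.627]
wrist_force: [0.9, -0.1, -0.8]
grip_width: 0.0003
```

```bash
python3 st.py;python3 tgt.py 1 -.092 .093; python3 - <<'E'
from h import *
f=imaging.grab_frame("side"); cv2.imwrite("pics/s_c.png",cv2.resize(f["img"][180:330,250:450,::-1],None,fx=4,fy=4,interpolation=cv2.INTER_CUBIC))
E
```

```text
t 15.35 q [-0.784  0.939  0.327  1.655  0.331  1.198 -1.511] tcp [0.5057 0.1439 0.1714] tip [0.4884 0.0746 0.1055]
z [-0.178 -0.713 -0.679] y [ 0.747 -0.547  0.378] F [ 0.93 -0.08 -0.85] w 0.0003
tilt 47.3 az -104.0
target [0.5037 0.144  0.1687] move mm [-2.   0.1 -2.7]
now low corner own -0.0924 -0.0813 0.0957 rod clearance mm 3.1
at low corner own -0.092 -0.0833 0.093 rod clearance mm 4.9
```

View pics/s_c.png

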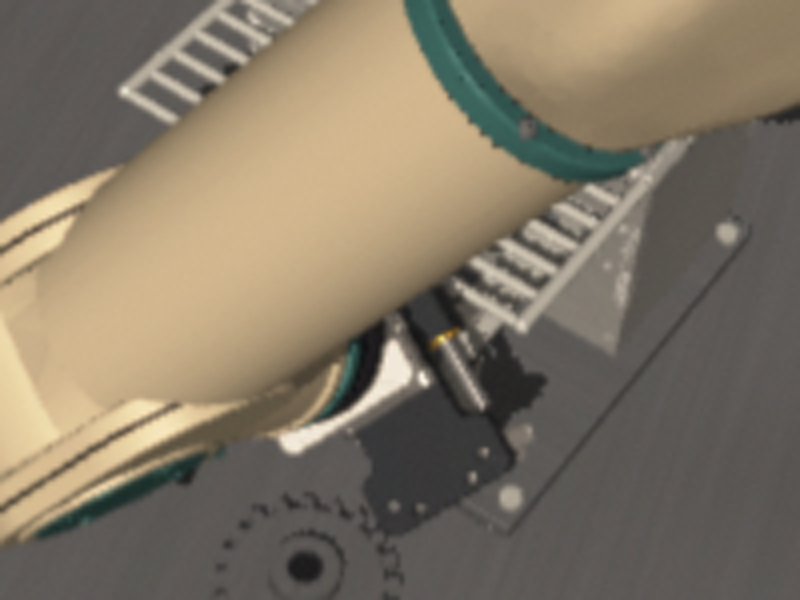

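Emit:
{"op": "play_rows", "data": {
  "commands": [
    [0,0,-2,0,0],
    [0,0,-2,0,0],
    [0,0,-1,0,0],
    [0,0,-1,0,0],
    [0,0,-1,0,0],
    [0,0,-1,0,0],
    [0,0,-1,0,0],
    [0,0,-1,0,0],
    [0,0,0,0,0],
    [0,0,0,0,0]
  ]
}}

```text
clock: 16.4
tool_pos: [0.5058, 0.1444, 0.1624]
ee_rot: [2.221, 0.921, -0.627]
wrist_force: [-0.8, 2.6, 6.0]
grip_width: 0.0007
```

```bash
python3 st.py
```

```text
t 16.4 q [-0.784  0.954  0.325  1.655  0.33   1.186 -1.517] tcp [0.5058 0.1444 0.1624] tip [0.4886 0.0751 0.0965]
z [-0.178 -0.714 -0.678] y [ 0.748 -0.546  0.379] F [-0.83  2.57  5.96] w 0.0007
```

Emit:
{"op": "play_rows", "data": {
  "commands": [
    [0,0,-1,0,0],
    [0,0,-1,0,0],
    [0,0,-1,0,0],
    [0,0,-1,0,0],
    [0,0,-1,0,0],
    [0,0,0,0,0],
    [0,0,0,0,0],
    [0,0,0,0,0],
    [0,0,0,0,0],
    [0,0,0,0,0]
  ]
}}

```text
clock: 17.4
tool_pos: [0.5058, 0.1444, 0.1575]
ee_rot: [2.22, 0.92, -0.627]
wrist_force: [-0.3, 2.8, 6.9]
grip_width: 0.0006
```

```bash
python3 st.py; python3 tgt.py 1 -.092 .08|tail -2
```

```text
t 17.4 q [-0.783  0.961  0.324  1.655  0.329  1.18  -1.52 ] tcp [0.5058 0.1444 0.1575] tip [0.4885 0.075  0.0917]
z [-0.178 -0.714 -0.677] y [ 0.748 -0.546  0.379] F [-0.28  2.78  6.92] w 0.0006
now low corner own -0.0927 -0.0813 0.0819 rod clearance mm 13.6
at low corner own -0.092 -0.0833 0.08 rod clearance mm 14.5
```

Emit:
{"op": "play_rows", "data": {
  "commands": [
    [0,0,-0.5,0,0],
    [0,0,-0.5,0,0],
    [0,0,-0.5,0,0],
    [0,0,0,0,0],
    [0,0,0,0,0],
    [0,0,0,0,0],
    [0,0,0,0,0],
    [0,0,0,0,0],
    [0,0,0,0,0],
    [0,0,0,0,0]
  ]
}}

```text
clock: 18.4
tool_pos: [0.5058, 0.1443, 0.1561]
ee_rot: [2.22, 0.92, -0.627]
wrist_force: [-0.1, 2.2, 7.7]
grip_width: 0.0004
```

```bash
python3 st.py
```

```text
t 18.4 q [-0.783  0.964  0.324  1.655  0.329  1.178 -1.521] tcp [0.5058 0.1443 0.1561] tip [0.4885 0.0749 0.0902]
z [-0.178 -0.714 -0.677] y [ 0.748 -0.546  0.379] F [-0.12  2.23  7.67] w 0.0004
```

Emit:
{"op": "play_rows", "data": {
  "commands": [
    [0,0,-0.5,0,0],
    [0,0,0,0,0],
    [0,0,-0.5,0,0],
    [0,0,0,0,0],
    [0,0,-0.3,0,0],
    [0,0,0,0,0],
    [0,0,0,0,0],
    [0,0,0,0,0],
    [0,0,0,0,0],
    [0,0,0,0,0]
  ]
}}

```text
clock: 19.4
tool_pos: [0.5058, 0.1442, 0.1548]
ee_rot: [2.22, 0.92, -0.627]
wrist_force: [-0.7, 2.8, 8.3]
grip_width: 0.0004
```

```bash
python3 st.py
```

```text
t 19.4 q [-0.783  0.966  0.324  1.655  0.329  1.176 -1.522] tcp [0.5058 0.1442 0.1548] tip [0.4885 0.0748 0.089 ]
z [-0.178 -0.714 -0.677] y [ 0.747 -0.546  0.379] F [-0.71  2.78  8.27] w 0.0004
```

Emit:
{"op": "play_rows", "data": {
  "commands": [
    [0,0,-0.5,0,0],
    [0,0,0,0,0],
    [0,0,0,0,0],
    [0,0,-0.4,0,0],
    [0,0,0,0,0],
    [0,0,0,0,0],
    [0,0,-0.3,0,0],
    [0,0,0,0,0],
    [0,0,0,0,0],
    [0,0,0,0,0]
  ]
}}

```text
clock: 20.4
tool_pos: [0.5058, 0.1442, 0.1537]
ee_rot: [2.22, 0.92, -0.627]
wrist_force: [-0.1, 2.0, 8.1]
grip_width: 0.0008
```

```bash
python3 st.py
```

```text
t 20.4 q [-0.782  0.967  0.323  1.656  0.329  1.174 -1.523] tcp [0.5058 0.1442 0.1537] tip [0.4885 0.0748 0.0878]
z [-0.178 -0.714 -0.677] y [ 0.747 -0.546  0.379] F [-0.09  1.99  8.09] w 0.0008
```

Emit:
{"op": "play_rows", "data": {
  "commands": [
    [0,0,-0.5,0,0],
    [0,0,-0.5,0,0],
    [0,0,0,0,0],
    [0,0,-0.5,0,0],
    [0,0,0,0,0],
    [0,0,-0.5,0,0],
    [0,0,0,0,0],
    [0,0,0,0,0],
    [0,0,0,0,0],
    [0,0,0,0,0]
  ]
}}

```text
clock: 21.4
tool_pos: [0.5058, 0.1441, 0.1517]
ee_rot: [2.22, 0.92, -0.627]
wrist_force: [-0.7, 2.8, 8.3]
grip_width: 0.0003
```

```bash
python3 st.py
```

```text
t 21.4 q [-0.782  0.97   0.323  1.656  0.328  1.172 -1.524] tcp [0.5058 0.1441 0.1517] tip [0.4885 0.0746 0.0859]
z [-0.178 -0.714 -0.677] y [ 0.747 -0.546  0.379] F [-0.7   2.8   8.32] w 0.0003
```

Emit:
{"op": "play_rows", "data": {
  "commands": [
    [0,0,-0.5,0,0],
    [0,0,-0.5,0,0],
    [0,0,0,0,0],
    [0,0,-0.5,0,0],
    [0,0,0,0,0],
    [0,0,-0.5,0,0],
    [0,0,0,0,0],
    [0,0,0,0,0],
    [0,0,0,0,0],
    [0,0,0,0,0]
  ]
}}

```text
clock: 22.4
tool_pos: [0.5058, 0.1441, 0.1509]
ee_rot: [2.219, 0.919, -0.628]
wrist_force: [-1.3, 4.9, 15.7]
grip_width: 0.0006
```

```bash
python3 st.py; python3 wr.py d
```

```text
t 22.4 q [-0.782  0.972  0.323  1.655  0.329  1.172 -1.525] tcp [0.5058 0.1441 0.1509] tip [0.4885 0.0745 0.0852]
z [-0.178 -0.715 -0.676] y [ 0.747 -0.545  0.38 ] F [-1.32  4.88 15.74] w 0.0006
leaf_1_tip [297.8 268.3] 0.84
guard_front [560.1 310.5] 0.74
```

View pics/w_d.png

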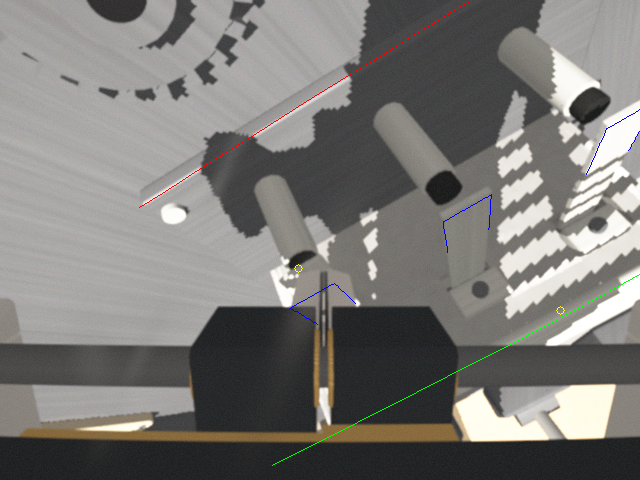

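Emit:
{"op": "play_rows", "data": {
  "commands": [
    [0,0,10,0,0],
    [0,0,10,0,0],
    [10,-2.5,0,0,0],
    [13,-3.5,0,0,0],
    [13,-3.5,0,0,0],
    [13,-3.5,0,0,0],
    [13,-3.5,0,0,0],
    [13,-3,0,0,0],
    [2.5,-0.5,0,0,0],
    [0,0,-4,0,0]
  ]
}}

```text
clock: 23.6
tool_pos: [0.584, 0.1236, 0.1639]
ee_rot: [2.222, 0.92, -0.626]
wrist_force: [0.3, -1.0, 2.0]
grip_width: 0.0004
```

```bash
python3 st.py; python3 tgt.py 2 -.0925 .093
```

```text
t 23.6 q [-0.686  1.013  0.336  1.47   0.351  1.262 -1.416] tcp [0.584  0.1236 0.1639] tip [0.5666 0.0543 0.098 ]
z [-0.178 -0.713 -0.678] y [ 0.747 -0.547  0.379] F [ 0.34 -1.03  1.95] w 0.0004
tilt 47.3 az -104.0
target [0.5813 0.1245 0.1687] move mm [-2.7  0.9  4.8]
now low corner own -0.0923 -0.0005 0.0882 rod clearance mm 8.5
at low corner own -0.0925 -0.0033 0.093 rod clearance mm 5.2
```

Emit:
{"op": "play_rows", "data": {
  "commands": [
    [0,0,-2,0,0],
    [0,0,-2,0,0],
    [0,0,-2,0,0],
    [0,0,-2,0,0],
    [0,0,-1,0,0],
    [0,0,0,0,0],
    [0,0,0,0,0],
    [0,0,0,0,0],
    [0,0,0,0,0],
    [0,0,0,0,0]
  ]
}}

```text
clock: 24.6
tool_pos: [0.5831, 0.1243, 0.1554]
ee_rot: [2.222, 0.921, -0.627]
wrist_force: [0.3, -3.3, 3.5]
grip_width: 0.0005
```

```bash
python3 st.py
```

```text
t 24.6 q [-0.687  1.024  0.334  1.472  0.349  1.251 -1.422] tcp [0.5831 0.1243 0.1554] tip [0.5658 0.055  0.0895]
z [-0.178 -0.713 -0.678] y [ 0.748 -0.546  0.378] F [ 0.26 -3.33  3.53] w 0.0005
```

Emit:
{"op": "play_rows", "data": {
  "commands": [
    [0,0,-1,0,0],
    [0,0,-1,0,0],
    [0,0,-1,0,0],
    [0,0,-0.5,0,0],
    [0,0,0,0,0],
    [0,0,-0.5,0,0],
    [0,0,0,0,0],
    [0,0,-0.5,0,0],
    [0,0,0,0,0],
    [0,0,0,0,0]
  ]
}}

```text
clock: 25.6
tool_pos: [0.5832, 0.1242, 0.1516]
ee_rot: [2.221, 0.92, -0.627]
wrist_force: [-1.8, -0.2, 6.7]
grip_width: 0.0004
```

```bash
python3 st.py
```

```text
t 25.6 q [-0.687  1.03   0.333  1.472  0.349  1.247 -1.425] tcp [0.5832 0.1242 0.1516] tip [0.5659 0.0548 0.0857]
z [-0.178 -0.714 -0.677] y [ 0.747 -0.546  0.379] F [-1.82 -0.18  6.72] w 0.0004
```

Emit:
{"op": "play_rows", "data": {
  "commands": [
    [0,0,-0.5,0,0],
    [0,0,0,0,0],
    [0,0,-0.5,0,0],
    [0,0,0,0,0],
    [0,0,-0.5,0,0],
    [0,0,0,0,0],
    [0,0,0,0,0],
    [0,0,0,0,0],
    [0,0,0,0,0],
    [0,0,0,0,0]
  ]
}}

```text
clock: 26.6
tool_pos: [0.5832, 0.1241, 0.1511]
ee_rot: [2.22, 0.919, -0.627]
wrist_force: [-1.5, 0.1, 11.4]
grip_width: 0.0006
```

```bash
python3 st.py
```

```text
t 26.6 q [-0.687  1.031  0.334  1.471  0.349  1.247 -1.426] tcp [0.5832 0.1241 0.1511] tip [0.5659 0.0547 0.0853]
z [-0.178 -0.714 -0.677] y [ 0.747 -0.546  0.379] F [-1.47  0.12 11.4 ] w 0.0006
```

Emit:
{"op": "play_rows", "data": {
  "commands": [
    [0,0,10,0,0],
    [0,0,10,0,0],
    [10,-2.5,0,0,0],
    [13,-3.5,0,0,0],
    [13,-3.5,0,0,0],
    [13,-3.5,0,0,0],
    [13,-3.5,0,0,0],
    [12,-3,0,0,0],
    [2,-0.5,0,0,0],
    [0,0,-4,0,0]
  ]
}}

```text
clock: 27.6
tool_pos: [0.6598, 0.1044, 0.165]
ee_rot: [2.223, 0.921, -0.625]
wrist_force: [-0.8, -0.0, 0.4]
grip_width: 0.0001
```

```bash
python3 st.py; python3 tgt.py 3 -.0925 .093
```

```text
t 27.6 q [-0.597  1.086  0.34   1.255  0.362  1.352 -1.315] tcp [0.6598 0.1044 0.165 ] tip [0.6425 0.0352 0.099 ]
z [-0.177 -0.712 -0.679] y [ 0.747 -0.547  0.378] F [-0.81 -0.02  0.38] w 0.0001
tilt 47.2 az -104.0
target [0.6587 0.1044 0.1688] move mm [-1.1 -0.   3.8]
now low corner own -0.0928 0.0777 0.0892 rod clearance mm 8.1
at low corner own -0.0925 0.0767 0.093 rod clearance mm 5.1
```

Emit:
{"op": "play_rows", "data": {
  "commands": [
    [0,0,-2,0,0],
    [0,0,-2,0,0],
    [0,0,-2,0,0],
    [0,0,-2,0,0],
    [0,0,-1,0,0],
    [0,0,0,0,0],
    [0,0,0,0,0],
    [0,0,0,0,0],
    [0,0,0,0,0],
    [0,0,0,0,0]
  ]
}}

```text
clock: 28.6
tool_pos: [0.6595, 0.1045, 0.1581]
ee_rot: [2.219, 0.921, -0.625]
wrist_force: [0.9, 0.8, 7.6]
grip_width: 0.0006
```

```bash
python3 st.py
```

```text
t 28.6 q [-0.598  1.095  0.34   1.257  0.363  1.344 -1.322] tcp [0.6595 0.1045 0.1581] tip [0.6425 0.0351 0.0923]
z [-0.176 -0.714 -0.677] y [ 0.748 -0.544  0.38 ] F [0.89 0.79 7.57] w 0.0006
```

Emit:
{"op": "play_rows", "data": {
  "commands": [
    [0,0,-1,0,0],
    [0,0,-1,0,0],
    [0,0,-1,0,0],
    [0,0,0,0,0],
    [0,0,0,0,0],
    [0,0,0,0,0],
    [0,0,0,0,0],
    [0,0,0,0,0],
    [0,0,0,0,0],
    [0,0,0,0,0]
  ]
}}

```text
clock: 29.6
tool_pos: [0.6595, 0.1044, 0.1552]
ee_rot: [2.219, 0.92, -0.625]
wrist_force: [0.7, 0.7, 8.1]
grip_width: 0.0002
```

```bash
python3 st.py
```

```text
t 29.6 q [-0.598  1.099  0.34   1.257  0.363  1.341 -1.324] tcp [0.6595 0.1044 0.1552] tip [0.6424 0.035  0.0894]
z [-0.176 -0.715 -0.677] y [ 0.748 -0.544  0.38 ] F [0.72 0.71 8.07] w 0.0002
```

Leaf 3 is sound (8.1 N at the same depth where leaf 2 took 3.5 N). Now onto its stop.

Emit:
{"op": "play_rows", "data": {
  "commands": [
    [0,0,-1,0,0],
    [0,0,-1,0,0],
    [0,0,-1,0,0],
    [0,0,-0.5,0,0],
    [0,0,0,0,0],
    [0,0,-0.5,0,0],
    [0,0,0,0,0],
    [0,0,0,0,0],
    [0,0,0,0,0],
    [0,0,0,0,0]
  ]
}}

```text
clock: 30.6
tool_pos: [0.6595, 0.1042, 0.1514]
ee_rot: [2.219, 0.92, -0.626]
wrist_force: [0.6, 0.3, 8.9]
grip_width: 0.0003
```

```bash
python3 st.py
```

```text
t 30.6 q [-0.598  1.104  0.339  1.257  0.362  1.337 -1.326] tcp [0.6595 0.1042 0.1514] tip [0.6424 0.0347 0.0856]
z [-0.176 -0.715 -0.677] y [ 0.748 -0.544  0.38 ] F [0.6  0.3  8.94] w 0.0003
```

Emit:
{"op": "play_rows", "data": {
  "commands": [
    [0,0,-0.5,0,0],
    [0,0,0,0,0],
    [0,0,-0.5,0,0],
    [0,0,0,0,0],
    [0,0,-0.5,0,0],
    [0,0,0,0,0],
    [0,0,0,0,0],
    [0,0,0,0,0],
    [0,0,0,0,0],
    [0,0,0,0,0]
  ]
}}

```text
clock: 31.6
tool_pos: [0.6596, 0.1042, 0.151]
ee_rot: [2.218, 0.919, -0.626]
wrist_force: [-0.0, 1.8, 11.3]
grip_width: 0.0002
```

```bash
python3 st.py
```

```text
t 31.6 q [-0.598  1.105  0.339  1.257  0.363  1.337 -1.327] tcp [0.6596 0.1042 0.151 ] tip [0.6424 0.0347 0.0853]
z [-0.176 -0.716 -0.676] y [ 0.747 -0.544  0.381] F [-0.    1.8  11.33] w 0.0002
```

Emit:
{"op": "play_rows", "data": {
  "commands": [
    [0,0,-0.5,0,0],
    [0,0,-0.5,0,0],
    [0,0,0,0,0],
    [0,0,0,0,0],
    [0,0,0,0,0],
    [0,0,0,0,0],
    [0,0,0,0,0],
    [0,0,0,0,0],
    [0,0,0,0,0],
    [0,0,0,0,0]
  ]
}}

```text
clock: 32.6
tool_pos: [0.6596, 0.1042, 0.1507]
ee_rot: [2.217, 0.919, -0.626]
wrist_force: [-0.8, 2.4, 14.4]
grip_width: -0.0001
```

```bash
python3 st.py
```

```text
t 32.6 q [-0.598  1.106  0.34   1.256  0.363  1.338 -1.328] tcp [0.6596 0.1042 0.1507] tip [0.6425 0.0346 0.0851]
z [-0.176 -0.716 -0.675] y [ 0.747 -0.544  0.382] F [-0.83  2.44 14.43] w -0.0001
```

```bash
cat > lev.py <<'E'
from h import *
p=np.load("par.npy"); s=env.observe(); A=R.from_rotvec(s["ee_rot"]).as_matrix()
a=p[2]; X=np.array([np.cos(a),np.sin(a),0]);Y=np.array([-np.sin(a),np.cos(a),0]); o=T((0,0,0),p)[0]
cs=np.array([[a_*.008,b*.0125,.0972] for a_ in (1,-1) for b in (1,-1)])@A.T
up=cs[np.argmax(cs[:,2])]; mid=cs.mean(0)
print("up corner rel tip own",((up-mid)@X).round(4),((up-mid)@Y).round(4),(up-mid)[2].round(4))
def boxd(P,tcp,lo,hi):
    q=(P-tcp)@A; d=np.maximum(np.maximum(lo-q,q-hi),0); return np.linalg.norm(d)
import sys
for cx,cz in ((-.02,.262),(.02,.23),(.07,.236),(.1,.23),(.115,.23)):
    # corner target: own x of up corner, own y so that corner/tip mid at 0
    w=T((cx,0,cz),p)[0]; m=(up+mid)/2
    tcp=w-up+Y*(up-m)@Y
    dd=[]
    for i in (-1,0,1):
        b=T((.0464,i*.08,.2335),p)[0]
        dd.append(((boxd(b,tcp,np.array([-.0375,-.0885,-.15]),np.array([.0375,.0885,0]))-.013)*1000).round(1))
        if i: dd.append(((boxd(b,tcp,np.array([-.02,-.04,0]),np.array([.02,.04,.06]))-.013)*1000).round(1))
    g=min(boxd(T((x,y,.15),p)[0],tcp,np.array([-.0375,-.0885,-.15]),np.array([.0375,.0885,0])) for x in np.linspace(-.105,.12,20) for y in np.linspace(-.12,.12,20))*1000
    bl=min(boxd(T((x,y,.175),p)[0],tcp,np.array([-.0375,-.0885,-.15]),np.array([.0375,.0885,0])) for x in np.linspace(.045,.115,9) for y in (-.105,-.08,-.055,-.025,0,.025,.055,.08,.105))*1000
    print(cx,cz,"tcp",tcp.round(4),"move",((tcp-s["tool_pos"])*1000).round(0),"balls",dd,"guard",g.round(1),"blocks",bl.round(1), "tip low z",(tcp+cs)[:,2].min().round(3))
E
python3 lev.py
```

```text
up corner rel tip own 0.0089 0.0067 0.0098
-0.02 0.262 tcp [0.5594 0.0761 0.3195] move [-100.  -28.  169.] balls [np.float64(157.5), np.float64(105.7), np.float64(155.0), np.float64(155.7), np.float64(107.5)] guard 122.6 blocks 205.7 tip low z 0.244
0.02 0.23 tcp [0.5494 0.0373 0.2875] move [-110.  -67.  137.] balls [np.float64(106.9), np.float64(60.7), np.float64(103.9), np.float64(104.6), np.float64(63.7)] guard 80.8 blocks 154.5 tip low z 0.212
0.07 0.236 tcp [ 0.5369 -0.0111  0.2935] move [-123. -115.  143.] balls [np.float64(70.4), np.float64(24.9), np.float64(71.1), np.float64(72.4), np.float64(35.5)] guard 86.4 blocks 121.8 tip low z 0.218
0.1 0.23 tcp [ 0.5294 -0.0401  0.2875] move [-130. -144.  137.] balls [np.float64(44.2), np.float64(21.1), np.float64(44.9), np.float64(50.2), np.float64(34.4)] guard 80.3 blocks 95.9 tip low z 0.212
0.115 0.23 tcp [ 0.5256 -0.0546  0.2875] move [-134. -159.  137.] balls [np.float64(33.1), np.float64(26.2), np.float64(33.8), np.float64(44.6), np.float64(40.2)] guard 80.3 blocks 84.8 tip low z 0.212
```

Emit:
{"op": "play_rows", "data": {
  "commands": [
    [0,0,8,0,0],
    [0,0,8,0,0],
    [8,30,0,0,0],
    [8,30,0,0,0],
    [8,30,0,0,0],
    [-10,0,40,0,0],
    [-20,0,40,0,0],
    [-20,0,40,0,0],
    [-20,-10,30,0,0],
    [-20,-20,10,0,0]
  ]
}}

```text
clock: 33.6
tool_pos: [0.5927, 0.1665, 0.3254]
ee_rot: [2.223, 0.925, -0.619]
wrist_force: [0.3, 0.1, -0.2]
grip_width: 0.0005
```

```bash
python3 st.py; python3 lev.py; python3 wr.py e
```

```text
t 33.6 q [-0.727  0.851  0.351  1.303  0.359  1.566 -1.303] tcp [0.5927 0.1665 0.3254] tip [0.576  0.0974 0.2591]
z [-0.172 -0.711 -0.682] y [ 0.748 -0.545  0.379] F [ 0.32  0.08 -0.2 ] w 0.0005
up corner rel tip own 0.009 0.0067 0.0097
-0.02 0.262 tcp [0.559  0.0756 0.3202] move [-34. -91.  -5.] balls [np.float64(157.2), np.float64(105.5), np.float64(154.8), np.float64(155.7), np.float64(107.6)] guard 123.6 blocks 205.7 tip low z 0.244
0.02 0.23 tcp [0.549  0.0369 0.2882] move [ -44. -130.  -37.] balls [np.float64(106.6), np.float64(60.5), np.float64(103.7), np.float64(104.6), np.float64(63.7)] guard 82.0 blocks 154.5 tip low z 0.212
0.07 0.236 tcp [ 0.5365 -0.0115  0.2942] move [ -56. -178.  -31.] balls [np.float64(70.4), np.float64(24.8), np.float64(71.2), np.float64(72.7), np.float64(35.7)] guard 87.6 blocks 122.2 tip low z 0.218
0.1 0.23 tcp [ 0.529  -0.0405  0.2882] move [ -64. -207.  -37.] balls [np.float64(44.3), np.float64(21.2), np.float64(45.2), np.float64(50.8), np.float64(34.6)] guard 81.4 blocks 96.5 tip low z 0.212
0.115 0.23 tcp [ 0.5252 -0.0551  0.2882] move [ -68. -222.  -37.] balls [np.float64(33.3), np.float64(26.3), np.float64(34.2), np.float64(45.2), np.float64(40.6)] guard 81.5 blocks 85.5 tip low z 0.212
leaf_1_tip [168.3 175.1] 0.82
guard_front [274.4 165.9] 0.76
lever_1_tip [272.1 135.8] 0.19
```

View pics/w_e.png

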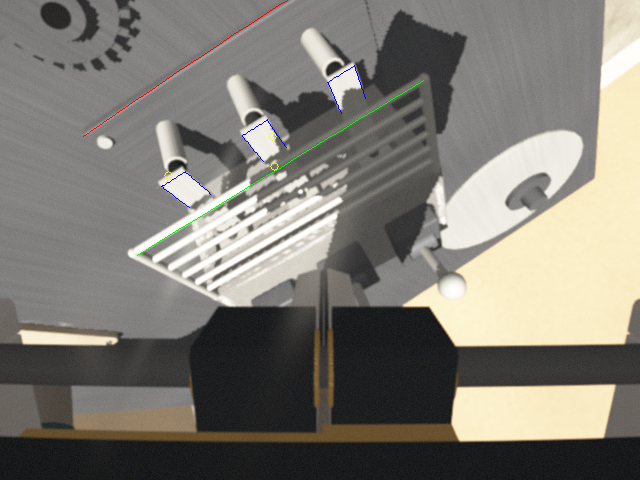

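Emit:
{"op": "play_rows", "data": {
  "commands": [
    [-6,-17,-5,0,0],
    [-6,-17,-5,0,0],
    [-6,-17,-5,0,0],
    [-6,-17,-5,0,0],
    [-6,-17,-5,0,0],
    [-6,-17,-5,0,0],
    [-5,-17,-5,0,0],
    [-3,-11,-2,0,0],
    [0,0,0,0,0],
    [0,0,0,0,0]
  ]
}}

```text
clock: 34.8
tool_pos: [0.5498, 0.0354, 0.2853]
ee_rot: [2.222, 0.923, -0.626]
wrist_force: [0.5, 0.4, -0.6]
grip_width: 0.0006
```

```bash
python3 st.py; python3 lev.py | cut -c1-80; python3 - <<'E'
from h import *
f=imaging.grab_frame("top"); cv2.imwrite("pics/t_f.png",cv2.resize(f["img"][170:350,280:480,::-1],None,fx=3,fy=3))
E
```

```text
t 34.8 q [-0.638  0.773  0.382  1.641  0.442  1.267 -1.322] tcp [0.5498 0.0354 0.2853] tip [ 0.5326 -0.0339  0.2193]
z [-0.177 -0.713 -0.679] y [ 0.748 -0.546  0.378] F [ 0.45  0.39 -0.56] w 0.0006
up corner rel tip own 0.009 0.0067 0.0098
-0.02 0.262 tcp [0.5595 0.0758 0.3199] move [10. 40. 35.] balls [np.float64(157.
0.02 0.23 tcp [0.5495 0.0371 0.2879] move [-0.  2.  3.] balls [np.float64(107.0)
0.07 0.236 tcp [ 0.5369 -0.0113  0.2939] move [-13. -47.   9.] balls [np.float64
0.1 0.23 tcp [ 0.5294 -0.0404  0.2879] move [-20. -76.   3.] balls [np.float64(4
0.115 0.23 tcp [ 0.5257 -0.0549  0.2879] move [-24. -90.   3.] balls [np.float64
```

View pics/t_f.png

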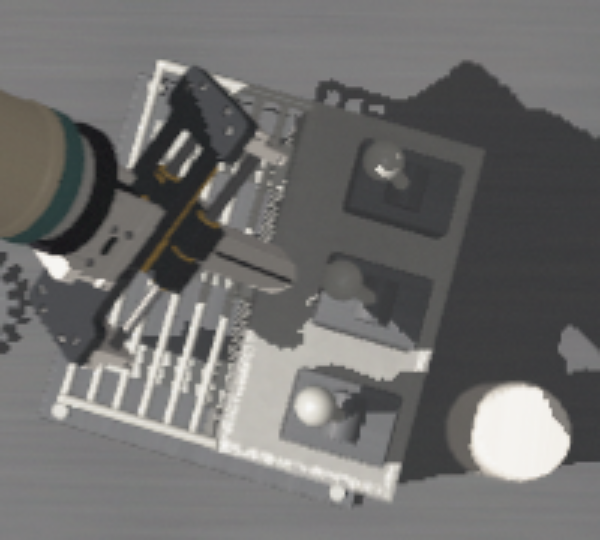

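Emit:
{"op": "play_rows", "data": {
  "commands": [
    [-2,-8,1,0,0],
    [-2,-8,1,0,0],
    [-2,-8,1,0,0],
    [-2,-8,1,0,0],
    [-2,-8,1,0,0],
    [-2,-8,1,0,0],
    [-2,-8,0,0,0],
    [-2,-8,-1,0,0],
    [-2,-8,-1,0,0],
    [0,0,0,0,0]
  ]
}}

```text
clock: 35.85
tool_pos: [0.5305, -0.0391, 0.2898]
ee_rot: [2.222, 0.919, -0.629]
wrist_force: [0.2, 0.5, -0.3]
grip_width: 0.0004
```

```bash
python3 st.py; python3 lev.py | cut -c1-80; python3 - <<'E'
from h import *
f=imaging.grab_frame("top"); cv2.imwrite("pics/t_g.png",cv2.resize(f["img"][170:350,280:480,::-1],None,fx=3,fy=3))
E
```

```text
t 35.85 q [-0.568  0.723  0.414  1.76   0.505  1.155 -1.297] tcp [ 0.5305 -0.0391  0.2898] tip [ 0.513  -0.1084  0.224 ]
z [-0.18  -0.713 -0.678] y [ 0.747 -0.547  0.378] F [ 0.23  0.54 -0.3 ] w 0.0004
up corner rel tip own 0.009 0.0067 0.0098
-0.02 0.262 tcp [0.5598 0.0758 0.3197] move [ 29. 115.  30.] balls [np.float64(1
0.02 0.23 tcp [0.5497 0.0371 0.2877] move [19. 76. -2.] balls [np.float64(107.2)
0.07 0.236 tcp [ 0.5372 -0.0113  0.2937] move [ 7. 28.  4.] balls [np.float64(70
0.1 0.23 tcp [ 0.5297 -0.0403  0.2877] move [-1. -1. -2.] balls [np.float64(44.6
0.115 0.23 tcp [ 0.5259 -0.0549  0.2877] move [ -5. -16.  -2.] balls [np.float64
```

View pics/t_g.png

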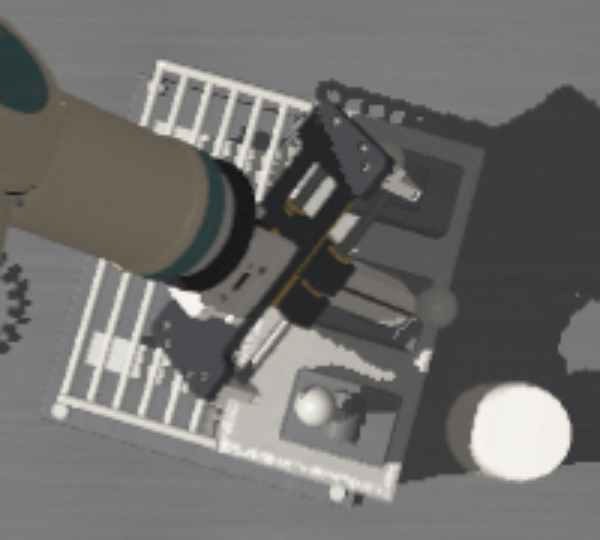

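Emit:
{"op": "play_rows", "data": {
  "commands": [
    [-0.5,-2,0,0,0],
    [-0.5,-2,0,0,0],
    [-0.5,-2,0,0,0],
    [-0.5,-2,0,0,0],
    [-0.5,-2,0,0,0],
    [0,-2,0,0,0],
    [0,0,0,0,0],
    [0,0,0,0,0],
    [0,0,0,0,0],
    [0,0,0,0,0]
  ]
}}

```text
clock: 36.9
tool_pos: [0.5294, -0.0456, 0.2893]
ee_rot: [2.225, 0.927, -0.622]
wrist_force: [-1.1, 13.0, 4.0]
grip_width: 0.0001
```

```bash
python3 st.py
```

```text
t 36.9 q [-0.559  0.717  0.415  1.772  0.512  1.137 -1.292] tcp [ 0.5294 -0.0456  0.2893] tip [ 0.5124 -0.1146  0.2229]
z [-0.174 -0.71  -0.683] y [ 0.749 -0.546  0.376] F [-1.11 13.03  3.99] w 0.0001
```

Emit:
{"op": "play_rows", "data": {
  "commands": [
    [3,10,0,0,0],
    [5,20,5,0,0],
    [6,25,10,0,0],
    [6,25,15,0,0],
    [6,25,20,0,0],
    [6,25,25,0,0],
    [6,30,25,0,0],
    [6,30,25,0,0],
    [6,30,25,0,0],
    [6,30,25,0,0]
  ]
}}

```text
clock: 37.9
tool_pos: [0.5847, 0.201, 0.4663]
ee_rot: [2.221, 0.919, -0.627]
wrist_force: [1.3, -0.1, 0.3]
grip_width: 0.0007
```

Emit:
{"op": "play_rows", "data": {
  "commands": [
    [0,35,10,0,0],
    [0,35,10,0,0],
    [0,35,0,0,0],
    [0,35,0,0,0],
    [0,30,0,0,0],
    [0,20,0,0,0],
    [0,0,0,0,0],
    [0,0,0,0,0],
    [0,0,0,0,0],
    [0,0,0,0,0]
  ]
}}

```text
clock: 38.9
tool_pos: [0.564, 0.3292, 0.4569]
ee_rot: [2.226, 0.929, -0.597]
wrist_force: [1.1, 1.0, 0.2]
grip_width: 0.0004
```

```bash
python3 st.py; python3 - <<'E'
from h import *
f=imaging.grab_frame("top"); g=imaging.grab_frame("side")
a=cv2.resize(f["img"][170:350,285:475,::-1],None,fx=2,fy=2);b=cv2.resize(g["img"][120:300,260:450,::-1],None,fx=2,fy=2)
cv2.imwrite("pics/end.png",np.hstack([a,b]))
cv2.imwrite("pics/endfull.png",f["img"][:,:,::-1])
E
```

```text
t 38.9 q [-1.043  1.     0.976  0.858 -0.051  1.981 -0.991] tcp [0.564  0.3292 0.4569] tip [0.5487 0.2604 0.39  ]
z [-0.158 -0.708 -0.689] y [ 0.747 -0.542  0.385] F [1.08 0.97 0.18] w 0.0004
```

View pics/end.png

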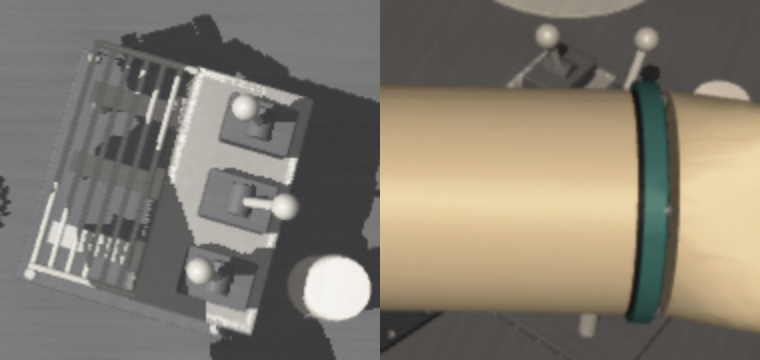

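View pics/endfull.png

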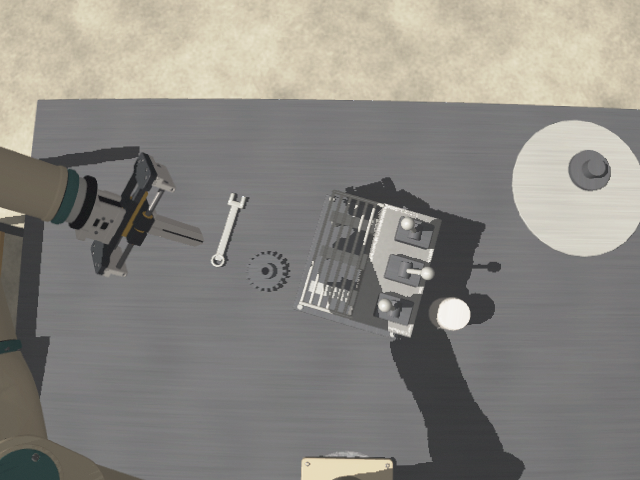

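```bash
python3 - <<'E'
from h import *
p=np.load("par.npy"); f=imaging.grab_frame("top")
for px in ((427.5,273),(384.5,305),(407,223.5)):
    w=atz(f,px,.233)-T((0,0,0),p)[0]; a=p[2]; x=w[0]*np.cos(a)+w[1]*np.sin(a); print("own x",x.round(4),"theta",(.5+np.arcsin(np.clip((x-.0800)/.07,-1,1))).round(2))
E
```

```text
own x 0.1106 theta 0.95
own x 0.0475 theta 0.02
own x 0.05 theta 0.06
```

```bash
python3 -c "
from rig import env
print(env.job_done())"
```

```text
the job is handed in; nothing more can be done
None
```

The middle leaf is the tired one. Its clamp lever, and no other, is swung over, and I have handed the job in. No verdict came back.

**Getting the tilt:** the move rows can't tilt the tool. I pushed the arm to its joint limits, well clear of the tester, until it held about 47°, then reached in under the guard.

**Leaf forces:** each leaf was pressed in order, near to far, until the force climbed on its stop.

| Leaf | Force just before the stop | Peak reading on the stop |
|---|---|---|
| 1 (nearest) | about 8.3 N | 15.7 N |
| 2 (middle) | 3.5 N at about 4 mm above the stop, not read any closer | 11.4 N |
| 3 (farthest) | about 8.9 N | 14.4 N |

At that same height leaves 1 and 3 took roughly 7.7 N and 8.1 N, so the difference is clear.

**Lever:** lever 2 was pushed over until it met its end stop, at about 13 N.

**Last checks:**
- **Levers:** the top camera puts lever 2 at about 0.95 rad (above 0.85 is needed). Levers 1 and 3 read about 0.02 and 0.06 rad.
- **Leaves:** a wrist picture taken after the last press showed all three back up. The arm hid part of the side view in the final pictures, so I did not check them again after the lever move, but nothing touched them since.
- **Things lying around:** by eye, the tin, gear wheel and wrench are where they started.
- **One disagreement:** the leaves met the fingers about 4 mm lower than my fingertip model predicted. I relied on the felt force instead.
- **Time:** the job was handed in at about 39 s of the 64 s allowed.

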